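# Open the double-latched bench kiln and unload it

## Robot

A 6-joint arm with a two-finger parallel gripper is mounted at the origin on the work surface. World frame = base frame: x ahead of the robot, y to its left, z up, the work surface at z = 0. Lengths are in m, angles in rad, forces in N, time in s.
With the tool pointing down it reaches from about 0.35 to 0.775 m from the base axis. Payload 5.5 kg.
Tool frame: the origin (TCP) lies midway between the tips of the shut fingers; the grasp point (between the pads) lies 19 mm behind it; z points along the fingers, y is the line along which they close (so a half turn about z gives the same grasp; the last joint's range is limited). The gripper opens to 85 mm and grips with 20 to 120 N. Pads are 22 mm wide; open, the fingers measure 114 mm over their backs; the gripper's body (76 mm by 85 mm) begins 54 mm behind the grasp point. The pads swing forward as they close: fully open they stand 13 mm farther back than shut.
Start: joints at [-1.25, 0.313, 0.046, 1.304, 0, 1.431], TCP at [0.256, -0.515, 0.207] pointing down, gripper open.
Joint ranges: [-2.76, 2.76], [-0.86, 1.69], [-1.03, 1.26], [-2.2, 2.34], [-1.47, 1.5], [-3.14, 3.14]. Speed limits (rad/s): [2.57, 2.57, 3.14, 3.14, 3.14, 3.14].

## Interface

Orientations are given as a unit quaternion [w, x, y, z].
In Python, from workcell import env gives the robot as it stands. The module is installed in compiled form; this text tells all that it offers.
- The arm moves only by the tool servo_tool, never from a script. Its argument "increments" is a list of rows, each an object of numbers: "grip": the closure, from 0 (fully open) to 1 (shut); "x", "y", "z": the shift along the tool's x, y, z in mm; "roll": the turn about the tool's z in degrees. In form: [{"grip": .., "x": .., "y": .., "z": .., "roll": ..}, ...]. A call has 1 to 5 rows; each row shifts and turns the commanded pose from where the row before left it, along the tool's axes as they then stand; what a row does not reach is not made up. A row lasts 1/12 s, in which the tool goes at most 41.7 mm and 7.16 degrees, less where a joint would pass 70% of its speed; a pose out of reach is approached as far as the arm can. A call is refused whole if a number of a shift passes 41.7 or a number of a turn 7.16, either way. A call with a gripper value outside its range is refused whole. The fingers move at their own pace and stop on an object; "grip_force" is the grip in N (left out, the last holds). Time passes only in rows, so rows that do not move let the fingers close. It gives the time, the measured TCP pose, the force, the opening and the grip force at its end, in the units of the state.
- env.get_state(): the state, without advancing time (a new reading comes with each control period).
- env.read_camera(name): name is "scene" or "top"; returns the picture (400x640x3 uint8, red, green, blue); there is no depth.
- env.get_calibration(name): a dict with "vertical_fov" (degrees; the focal length in pixels is half the picture's height over the tangent of half this angle, whatever the lens; pixels are square), "cx", "cy" (the principal point, pixels), "k1" (the pictures are not rectified: a ray, as slopes to the right and down, at radius r is drawn at 1 + k1 r^2 times it, then the intrinsics apply), "rvec" (rotation vector, rad) and "tvec" (3), from world to camera coordinates, as OpenCV has them. Camera axes: x right, y down, z forward; pixel columns grow to the right and rows downward; lengths in m; the calibration is good to about 2 mm. A picture is of the moment at which its call begins. get_calibration takes no time and is no camera call.
- env.hand_in(): hands the job in; it is judged then, once.
The state is a dict: "clock": time; "joint_pos": joint angles; "qvel": joint speeds; "tau": joint torques, N m; "tcp_pos": TCP position; "orientation": TCP orientation; "wrist_force": force on the tool from outside, world axes, zero at the start; "ft_torque": the same for the moment, N m; "finger_gap": finger opening in m; "grip_force": force on a finger pad.
Only numpy, scipy, OpenCV 4.12 (cv2) and the standard library are available. Lean on these libraries where they do the work, as an engineer would, in place of code of your own. Each camera call takes 0.05 s, during which the arm holds its last target. There are 200 camera calls.

## Task

The firing has cooled: swing the hook on the kiln's front off its stud, raise the lid by its handle until the safety catch stops it, then reach in under the lid's front edge and push that catch inwards out of the way. Open the lid fully so that it stays up, lift the beaker out of the chamber and stand it upright on the plywood board without dropping it. Leave the other things where they are.

Things in the scene. Friction and masses are not known exactly. Their poses are not given: they have to be found in the camera images.
- kiln: Bench kiln, steel jacket, fixed. Casing 210 x 300 x 100 high (own x -110 to +100, y +-150), shut lid 40 thick on top. Origin: on the bench under the casing. Own -x: front (controller, handle, hook); +x: rear (hinge); +y: left seen from behind a robot facing the front; z up. Chamber open at the top: x -45 to +70, y +-100, floor z 30, rim z 100. All sizes in mm.
- lid (a joint): Lid angle, rad: 0 shut, grows as the front edge rises, stop at 1.25 (fully open). Stiff hinge: the lid stays at any angle where it is left; lifting takes 5 to 6 N at the handle. It cannot rise while the swing hook is over its stud; with the hook off, the safety catch stops it at about 0.30 (a little give).
- lid_hinge (a point): Point on the lid's hinge line, at the rear top edge of the casing, kiln frame (100, 0, 100). The line runs along the kiln's y.
- lid_handle (a point): Middle of the lid's handle: black round bar 14 thick, 72 long along the kiln's y, centre 42 in front of the lid's front face, 35 clear behind the bar. Lid shut: kiln frame (-152, 0, 120). Moves with the lid, 253 from the hinge line; the bar may turn between the fingers as the lid swings.
- latch (a joint): Primary latch: flat steel swing hook on the kiln's front, over a stud on the lid. Rad, 0 upright and hooked, grows as its top swings towards the kiln's +y and down (about the kiln's x axis), to 1.4. It clears the stud by 0.3. Stiff pivot (about 1.2 N at the tab): stays where it is put.
- latch_pivot (a point): Pivot of the swing hook, kiln frame (-127, 85, 50).
- latch_tab (a point): Middle of the hook's flat finger tab: 6 thick in x, 13 wide in y, 36 high, a black 16 mm round knob at its upper end reaching 18 forward of the tab. At latch 0 this point lies 17.5 to +y of the pivot and 104 above it, so 154 above the bench; the tab begins 87 above the pivot, on top of the claw.
- catch (a joint): Safety catch: strap pivoted on the underside of the lid's front edge, hanging through a slot in the front sill. Rad, 0 engaged, grows as it is pushed inwards (kiln +x); free from 0.14, stop at 0.26. Stiff pivot (about 3 N at the pad): stays where it is put. With the lid shut it is hidden in the slot; with the lid raised it is reached through the gap below the front edge.
- catch_pad (a point): Middle of the front face of the catch's push pad, a plate 32 wide (y), 30 high, at kiln y -115. With the lid at the catch: about kiln (-83, -115, 130), 30 above the sill, facing the front; the lid's front lower edge is then above and ahead of it at x -101, z 162, the upper front edge at x -89, z 200. Full travel: about 9 inwards.
- cup: Fired unglazed beaker, slightly tapered, standing in the kiln's chamber: 60 high, rim 50 outside, wall 5, foot narrower, about 90 g. Origin: centre of its underside, z up its axis; its foot stands 30 above the bench.
- bat: Plywood ware board, fixed, 240 (x) x 200 (y) x 14 thick; origin: centre of its underside, so its top is at z 14. The half on its own -x side is free.
- vase: Bystander: fired waisted vase, 72 across, 90 high, stands on the +x half of the ware board. Origin under its centre.
- pot: Bystander: raw-clay cylinder, 96 across, 104 high. Origin under its centre.
- bowl: Bystander: plastic bowl, 130 across, 55 high. Origin under its centre.
- jar: Bystander: glass jar, 64 across, 85 high. Origin under its centre.
- glaze: Bystander: white bottle, 60 across, 120 high. Origin under its centre.
- prop: Bystander: hollow kiln prop standing upright, 44 across, 70 high. Origin under its centre.
- trimmer: Bystander: loop trimming tool lying flat, 170 long, 11 high, in front of the robot base. Origin on the bench under it.

How it is judged:
By the outcome, as a careful person would: the job done as asked, in the order asked, and still so for the second after the job is handed in, with the robot touching nothing.
It also fails if it takes over 72 s, if anything falls off the work surface, if the arm or the gripper's body presses on something with over 40 N, if the wrist force passes 120 N, or if a joint passes its speed limit or range.

## Working session

There is one attempt and no reset: what is moved stays moved. The work goes in short steps, Python scripts to look and compute and a tool call to move; the robot and the scene stay as the last step left them, time stands still between calls to the robot, and variables do not carry over. Pictures are saved under pics/ and viewed, at most 10 in all, crops included, and the job is handed in when it is done.

Besides the shell and the picture viewer there is one more tool, called by a JSON object that holds its "op" and its "data". servo_tool: Moves the arm, as the interface text tells. Its arguments: {"type":"object","properties":{"increments":{"type":"array"},"grip_force":{"type":"number"}},"required":["increments"]}

```bash
mkdir -p pics; cat > h.py <<'E'
import numpy as np, cv2
from workcell import env
def cam(n):
    c=env.get_calibration(n); f=200/np.tan(np.radians(c['vertical_fov'])/2)
    R=cv2.Rodrigues(np.array(c['rvec'],float))[0]; return c,f,R,np.array(c['tvec'],float)
def ray(n,u,v):
    c,f,R,t=cam(n); d=np.array([(u-c['cx'])/f,(v-c['cy'])/f]); s=d.copy()
    for _ in range(30): s=d/(1+c['k1']*(s@s))
    return -R.T@t, R.T@np.array([s[0],s[1],1])
def onz(n,u,v,z):
    o,d=ray(n,u,v); return o+d*(z-o[2])/d[2]
def proj(n,P):
    c,f,R,t=cam(n); p=R@np.array(P,float)+t; s=p[:2]/p[2]; s=s*(1+c['k1']*(s@s)); return s*f+[c['cx'],c['cy']]
def tri(u1,u2):
    o,d=ray('scene',*u1); q,e=ray('top',*u2); A=np.c_[d,-e]; s=np.linalg.lstsq(A,q-o,rcond=None)[0]
    a,b=o+s[0]*d,q+s[1]*e; return (a+b)/2,np.linalg.norm(a-b)
def snap(n,f):
    im=env.read_camera(n); cv2.imwrite('pics/'+f,im[:,:,::-1]); return im
E
python3 - <<'E'
from h import *
snap('scene','s0.png'); snap('top','t0.png')
for n in('scene','top'): print(env.get_calibration(n), ray(n,320,200))
print(env.get_state())
E
```

```text
{'vertical_fov': 49.2873283648942, 'cx': 308.75482222054944, 'cy': 200.15731183323115, 'k1': -0.06727233574331408, 'rvec': array([ 2.2029737 ,  0.65953101, -0.28178603]), 'tvec': array([-0.50667423, -0.10604867,  1.82372406])} (array([ 1.19923796, -0.94963285,  1.1198037 ]), array([-0.3817045 ,  0.65443978, -0.65320424]))
{'vertical_fov': 45.5679275950561, 'cx': 319.75581091965745, 'cy': 199.93939036808294, 'k1': -0.07925730591450314, 'rvec': array([ 2.18007225, -2.16308032,  0.06614028]), 'tvec': array([0.04975912, 0.59524682, 1.46012609])} (array([0.47664635, 0.0259162 , 1.50362879]), array([ 0.07950241,  0.01868572, -0.99665967]))
{'clock': 0.1, 'joint_pos': array([-1.24960341e+00,  3.13922594e-01,  4.50948098e-02,  1.30358565e+00,
       -9.72093703e-06,  1.43121797e+00]), 'qvel': array([-0.00147631, -0.0012633 ,  0.00303943,  0.00047778,  0.0006988 ,
       -0.00136259]), 'tau': array([ 1.97537360e-03, -4.81725883e+01,  2.99243689e+01,  1.27546513e-02,
       -1.22795223e-04, -1.96179350e-06]), 'tcp_pos': array([ 0.25551197, -0.51456694,  0.20640051]), 'orientation': array([-8.04779464e-04,  9.73578087e-01,  2.28352918e-01, -7.81619465e-05]), 'wrist_force': array([-0.8685256 ,  0.21382304,  0.09502514]), 'ft_torque': array([ 0.00360112, -0.06430647,  0.03124989]), 'grip_force': 0.0, 'finger_gap': 0.08520941601153084}
```

View pics/s0.png

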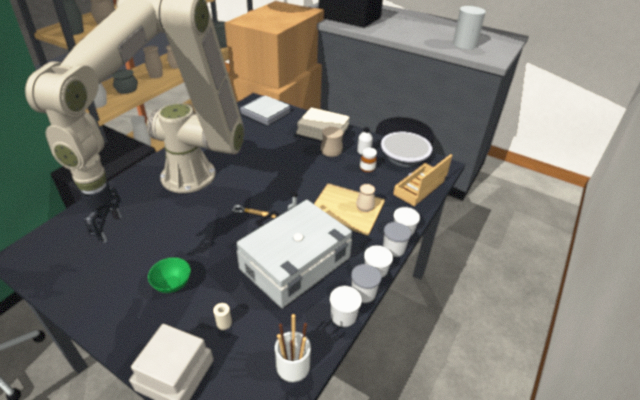

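View pics/t0.png

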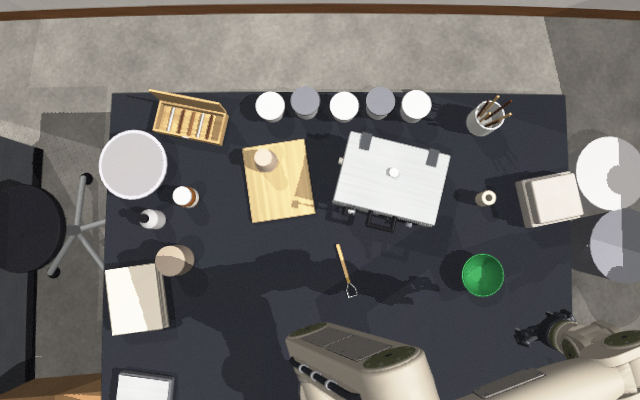

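```bash
python3 - <<'E'
from h import *
im=cv2.imread('pics/t0.png'); hsv=cv2.cvtColor(im,cv2.COLOR_BGR2HSV)
def blob(m,u,v):
    m=cv2.morphologyEx(m.astype(np.uint8),cv2.MORPH_OPEN,np.ones((5,5)))
    n,l=cv2.connectedComponents(m); return cv2.findContours((l==l[v,u]).astype(np.uint8),0,1)[0][0][:,0]
k=blob((hsv[...,1]<60)&(hsv[...,2]>140),370,190)
P=np.array([onz('top',u,v,.14)[:2] for u,v in k],np.float32); r=cv2.minAreaRect(P); print('lid',r,cv2.boxPoints(r).tolist())
b=blob((hsv[...,1]>60)&(hsv[...,2]>120)&(hsv[...,0]<30),270,195)
P=np.array([onz('top',u,v,.014)[:2] for u,v in b],np.float32); r=cv2.minAreaRect(P); print('bat',r,cv2.boxPoints(r).tolist())
c=im[110:260,310:470]; cv2.imwrite('pics/t0k.png',cv2.resize(c,None,fx=4.9,fy=4,interpolation=cv2.INTER_CUBIC)) 
E
```

```text
lid ((0.6530407667160034, -0.15109948813915253), (0.30766457319259644, 0.21042969822883606), 76.33554077148438) [[0.5144633054733276, -0.2757222056388855], [0.7189369201660156, -0.3254331648349762], [0.7916182279586792, -0.026476770639419556], [0.5871446132659912, 0.023234188556671143]]
bat ((0.6575607657432556, 0.18719631433486938), (0.24231424927711487, 0.20164372026920319), 8.991186141967773) [[0.5221357345581055, 0.267844557762146], [0.5536490678787231, 0.06867857277393341], [0.7929857969284058, 0.10654807090759277], [0.7614724636077881, 0.30571407079696655]]
```

View pics/t0k.png

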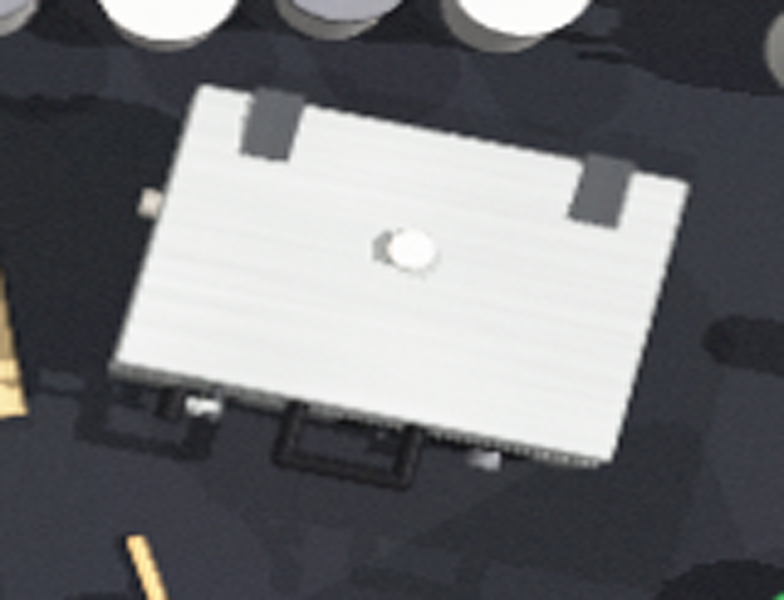

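```bash
cat >> h.py <<'E'
YAW=np.radians(-13.66); KO=np.array([0.657,-0.155])
def K(x,y,z): # kiln mm -> world m
    c,s=np.cos(YAW),np.sin(YAW); return np.r_[KO+np.array([[c,-s],[s,c]])@[x/1e3,y/1e3],z/1e3]
E
python3 - <<'E'
from h import *
cr=lambda a,b:(310+a/4.9,110+b/4)
def inv(P):
    c,s=np.cos(YAW),np.sin(YAW); return np.array([[c,s],[-s,c]])@(P[:2]-KO)*1e3
for nm,a,b,z in [('hL',280,458,.12),('hR',407,482,.12),('knob',170,405,.172),('FL',117,363,.14),('FR',605,462,.14),('RL',200,86,.14),('RR',688,184,.14)]:
    print(nm,inv(onz('top',*cr(a,b),z)).round(1))
im=cv2.imread('pics/s0.png')
for nm,p in [('FL',(-110,150,140)),('FR',(-110,-150,140)),('RL',(100,150,140)),('RR',(100,-150,140)),('RR0',(100,-150,0)),('RL0',(100,150,0))]:
    u=proj('scene',K(*p)); print(nm,u.round(1)); cv2.circle(im,tuple(int(round(q*16)) for q in u),24,(0,0,255),-1,shift=4)
cv2.imwrite('pics/s0k.png',cv2.resize(im[180:320,220:380],None,fx=4,fy=4,interpolation=cv2.INTER_CUBIC))
s=env.get_state()
from scipy.spatial.transform import Rotation as R
q=s['orientation']; print(R.from_quat(np.r_[q[1:],q[0]]).as_matrix().round(3)); print([K(*p).round(4) for p in [(-127,85,50),(-127,102.5,154),(-152,0,120),(-83,-115,130)]])
E
```

```text
hL [-152.8   34.4]
hR [-151.4  -42.7]
knob [-134.5  107.8]
FL [-110.7  144.5]
FR [-110.4 -149.2]
RL [ 97.3 145.6]
RR [  97.7 -151.8]
FL [307.6 198.1]
FR [237.1 240.5]
RL [352.6 229.6]
RR [281.3 279.9]
RR0 [282.6 308.9]
RL0 [349.2 258.8]
[[ 0.896  0.445 -0.001]
 [ 0.445 -0.896  0.002]
 [ 0.    -0.002 -1.   ]]
[array([ 0.5537, -0.0424,  0.05  ]), array([ 0.5578, -0.0254,  0.154 ]), array([ 0.5093, -0.1191,  0.12  ]), array([ 0.5492, -0.2471,  0.13  ])]
```

View pics/s0k.png

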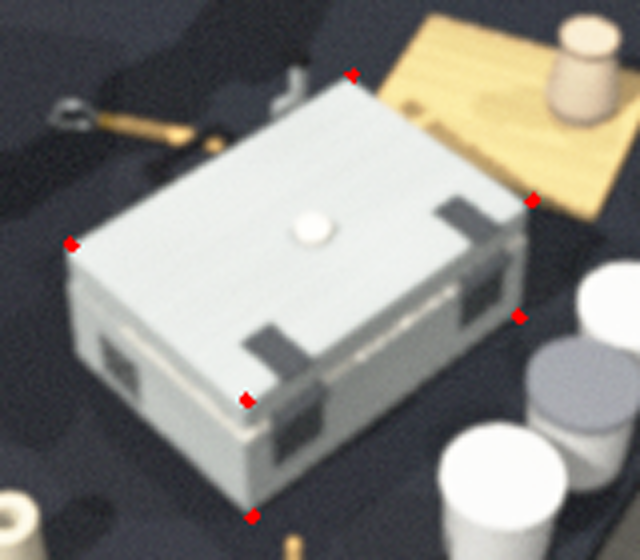

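```bash
sed -i 's/KO=np.array.*/KO=np.array([0.6558,-0.1578])/' h.py; cat >> h.py <<'E'
from scipy.spatial.transform import Rotation as Ro
def rot(): q=env.get_state()['orientation']; return Ro.from_quat(np.r_[q[1:],q[0]]).as_matrix()
def kp(P): # world m -> kiln mm
    c,s=np.cos(YAW),np.sin(YAW); return np.r_[np.array([[c,s],[-s,c]])@(np.array(P[:2])-KO),P[2]]*1e3
def st():
    s=env.get_state(); A=rot()
    print('t',round(s['clock'],2),'kiln',kp(s['tcp_pos']).round(1),'W',s['wrist_force'].round(1),'gap',round(s['finger_gap'],4),'gf',s['grip_force'])
    print('q',s['joint_pos'].round(3),'axes(deg) x',np.degrees(np.arctan2(A[1,0],A[0,0])).round(1),'zax',A[:,2].round(3))
def to(x,y,z): # tool-frame mm to reach kiln point
    return (rot().T@(K(x,y,z)-env.get_state()['tcp_pos'])*1e3).round(1)
E
```

{"op": "servo_tool", "data": {"increments": [{"grip":1,"z":0,"roll":-7.1},{"grip":1,"roll":-7.1},{"grip":1,"roll":-7.1},{"grip":1,"roll":-7.1},{"grip":1,"roll":-7.1}]}}

```text
invalid input at $.increments[0]: expected keys grip, x, y, z, roll
```

{"op": "servo_tool", "data": {"increments": [{"grip":1,"roll":-7.1},{"grip":1,"roll":-7.1},{"grip":1}]}}

```text
invalid input at $.increments[0]: expected keys grip, x, y, z, roll
```

```bash
python3 -c "
from h import *
st(); print(to(-131,68,205))"
```

```text
t 0.1 kiln [-304.7 -441.2  206.4] W [-0.9  0.2  0.1] gap 0.0852 gf 0.0
q [-1.25   0.314  0.045  1.304 -0.     1.431] axes(deg) x 26.4 zax [-0.001  0.002 -1.   ]
[ 460.7 -277.9    1.9]
```

{"op": "servo_tool", "data": {"increments": [{"grip":1,"x":0,"y":0,"z":0,"roll":-7.1},{"grip":1,"x":0,"y":0,"z":0,"roll":-7.1},{"grip":1,"x":0,"y":0,"z":0,"roll":-7.1},{"grip":1,"x":0,"y":0,"z":0,"roll":-7.1},{"grip":1,"x":0,"y":0,"z":0,"roll":-7.1}]}}

```text
clock: 0.52
tcp_pos: [0.2555, -0.5147, 0.2067]
orientation: [-0.001, 0.856, 0.517, 0.0]
wrist_force: [0.1, 0.4, -0.0]
finger_gap: 0.0257
grip_force: 0.0
```

{"op": "servo_tool", "data": {"increments": [{"grip":1,"x":0,"y":0,"z":0,"roll":-7.1},{"grip":1,"x":0,"y":0,"z":0,"roll":-7.1},{"grip":1,"x":20,"y":5,"z":0,"roll":0},{"grip":1,"x":20,"y":5,"z":0,"roll":0}]}}

```text
clock: 0.85
tcp_pos: [0.2746, -0.4786, 0.2063]
orientation: [-0.001, 0.788, 0.616, 0.0]
wrist_force: [0.3, 0.4, 0.3]
finger_gap: -0.0
grip_force: 0.0
```

```bash
python3 -c "
from h import *
st(); print(to(-131,68,205))"
```

```text
t 0.85 kiln [-294.7 -401.8  206.3] W [0.3 0.4 0.3] gap -0.0 gf 0.0
q [-1.195  0.269 -0.016  1.287 -0.     0.619] axes(deg) x 76.0 zax [-0.     0.001 -1.   ]
[470.7 161.    1.7]
```

{"op": "servo_tool", "data": {"increments": [{"grip":1,"x":36,"y":12,"z":0,"roll":0},{"grip":1,"x":36,"y":12,"z":0,"roll":0},{"grip":1,"x":36,"y":12,"z":0,"roll":0},{"grip":1,"x":36,"y":12,"z":0,"roll":0},{"grip":1,"x":36,"y":12,"z":0,"roll":0}]}}

```text
clock: 1.27
tcp_pos: [0.3768, -0.3165, 0.2068]
orientation: [-0.0, 0.788, 0.616, 0.0]
wrist_force: [0.7, -0.4, 0.5]
finger_gap: 0.0
grip_force: 0.0
```

{"op": "servo_tool", "data": {"increments": [{"grip":1,"x":36,"y":12,"z":0,"roll":0},{"grip":1,"x":36,"y":12,"z":0,"roll":0},{"grip":1,"x":36,"y":12,"z":0,"roll":0},{"grip":1,"x":36,"y":12,"z":0,"roll":0},{"grip":1,"x":36,"y":12,"z":0,"roll":0}]}}

```text
clock: 1.68
tcp_pos: [0.4784, -0.1561, 0.2069]
orientation: [-0.0, 0.787, 0.616, -0.0]
wrist_force: [1.0, -0.4, 0.1]
finger_gap: -0.0002
grip_force: 0.0
```

{"op": "servo_tool", "data": {"increments": [{"grip":1,"x":36,"y":14,"z":0,"roll":0},{"grip":1,"x":36,"y":14,"z":0,"roll":0},{"grip":1,"x":36,"y":14,"z":0,"roll":0},{"grip":1,"x":0,"y":0,"z":0,"roll":0}]}}

```text
clock: 2.02
tcp_pos: [0.5473, -0.058, 0.2065]
orientation: [-0.0, 0.785, 0.619, 0.001]
wrist_force: [-0.9, -0.4, 0.6]
finger_gap: -0.0001
grip_force: 0.0
```

```bash
python3 -c "
from h import *
st(); print(to(-131,68,149)); im=snap('top','t1.png'); cv2.imwrite('pics/t1k.png',cv2.resize(im[160:240,320:420,::-1],None,fx=6,fy=6,interpolation=cv2.INTER_CUBIC))"
```

```text
t 2.02 kiln [-129.    71.3  206.5] W [-0.9 -0.4  0.6] gap -0.0001 gf 0.0
q [-0.253  0.265 -0.022  1.284  0.002  1.554] axes(deg) x 76.5 zax [ 0.001  0.002 -1.   ]
[-3.5 -2.1 57.5]
```

{"op": "servo_tool", "data": {"increments": [{"grip":1,"x":-3,"y":-2,"z":29,"roll":0},{"grip":1,"x":0,"y":0,"z":28,"roll":0},{"grip":1,"x":6,"y":0,"z":0,"roll":0},{"grip":1,"x":10,"y":0,"z":0,"roll":0},{"grip":1,"x":10,"y":0,"z":0,"roll":0}]}}

```text
clock: 2.48
tcp_pos: [0.5486, -0.0405, 0.1513]
orientation: [0.0, 0.788, 0.616, 0.0]
wrist_force: [-0.5, 0.2, 0.9]
finger_gap: 0.0
grip_force: 0.0
```

{"op": "servo_tool", "data": {"increments": [{"grip":1,"x":10,"y":0,"z":2,"roll":0},{"grip":1,"x":10,"y":0,"z":3,"roll":0},{"grip":1,"x":10,"y":0,"z":4,"roll":0},{"grip":1,"x":10,"y":0,"z":6,"roll":0},{"grip":1,"x":10,"y":0,"z":8,"roll":0}]}}

```text
clock: 2.9
tcp_pos: [0.5612, 0.0093, 0.1275]
orientation: [0.001, 0.787, 0.617, 0.001]
wrist_force: [0.5, -0.7, 1.3]
finger_gap: -0.0001
grip_force: 0.4
```

```bash
python3 -c "
from h import *
st(); im=snap('top','t2.png'); cv2.imwrite('pics/t2k.png',cv2.resize(im[130:250,320:440,::-1],None,fx=5,fy=5,interpolation=cv2.INTER_CUBIC))"
```

```text
t 2.9 kiln [-131.4  140.   127.5] W [ 0.5 -0.7  1.3] gap -0.0001 gf 0.41009578853845596
q [-0.126  0.321 -0.142  1.106 -0.     1.686] axes(deg) x 76.1 zax [ 0.002 -0.    -1.   ]
```

{"op": "servo_tool", "data": {"increments": [{"grip":1,"x":-6,"y":0,"z":-34,"roll":0},{"grip":0.62,"x":-20,"y":-5,"z":-36,"roll":0},{"grip":0.62,"x":-38,"y":-5,"z":0,"roll":0},{"grip":0.62,"x":-38,"y":-5,"z":0,"roll":0},{"grip":0.62,"x":-38,"y":-5,"z":0,"roll":0}]}}

```text
clock: 3.37
tcp_pos: [0.5069, -0.1236, 0.1973]
orientation: [0.0, 0.787, 0.617, 0.0]
wrist_force: [-0.5, -1.2, 0.1]
finger_gap: 0.0325
grip_force: 0.0
```

{"op": "servo_tool", "data": {"increments": [{"grip":0.62,"x":0,"y":0,"z":0,"roll":0},{"grip":0.62,"x":0,"y":0,"z":0,"roll":0}]}}

```text
clock: 3.53
tcp_pos: [0.5064, -0.1244, 0.1966]
orientation: [-0.0, 0.789, 0.615, -0.0]
wrist_force: [-1.0, 0.1, 0.4]
finger_gap: 0.0327
grip_force: 0.0
```

```bash
python3 -c "
from h import *
st(); print(to(-152,0,104));im=snap('top','t3.png'); cv2.imwrite('pics/t3k.png',cv2.resize(im[130:250,310:470,::-1],None,fx=5,fy=5,interpolation=cv2.INTER_CUBIC))"
```

```text
t 3.53 kiln [-153.1   -2.8  196.6] W [-1.   0.1  0.4] gap 0.0327 gf 0.0
q [-0.395  0.214 -0.112  1.246  0.     1.422] axes(deg) x 75.9 zax [-0.001  0.001 -1.   ]
[ 2.8  1.2 92.6]
```

View pics/t3k.png

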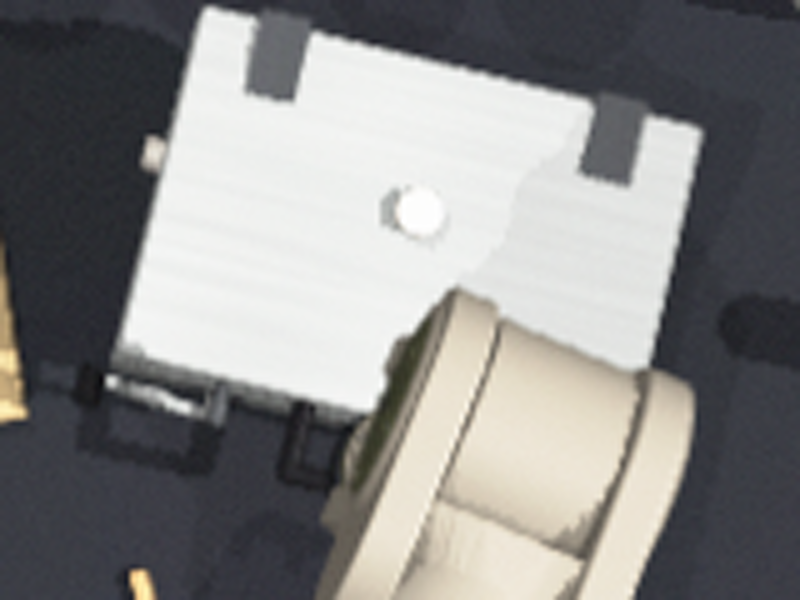

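{"op": "servo_tool", "data": {"increments": [{"grip":0.62,"x":3,"y":1,"z":30,"roll":0},{"grip":0.62,"x":0,"y":0,"z":30,"roll":0},{"grip":0.62,"x":0,"y":0,"z":20,"roll":0},{"grip":0.62,"x":0,"y":0,"z":12,"roll":0},{"grip":0.62,"x":0,"y":0,"z":0,"roll":0}]}}

```text
clock: 4.0
tcp_pos: [0.5069, -0.1177, 0.1017]
orientation: [-0.003, 0.787, 0.617, -0.002]
wrist_force: [-0.8, 0.2, -0.2]
finger_gap: 0.0323
grip_force: 0.0
```

{"op": "servo_tool", "data": {"increments": [{"grip":1,"x":0,"y":0,"z":0,"roll":0},{"grip":1,"x":0,"y":0,"z":0,"roll":0},{"grip":1,"x":0,"y":0,"z":0,"roll":0}], "grip_force": 40}}

```text
clock: 4.25
tcp_pos: [0.5101, -0.1201, 0.1064]
orientation: [0.001, 0.787, 0.617, 0.001]
wrist_force: [-0.8, -0.1, 0.2]
finger_gap: 0.0001
grip_force: 0.0
```

```bash
python3 -c "
from h import *
st()
for a in np.arange(0,1.31,.05):
  f=a+.0792; print(round(a,2),(100-252.8*np.cos(f)).round(0),(100+252.8*np.sin(f)).round(0),end='; ')"
```

```text
t 4.25 kiln [-150.5    2.2  106.4] W [-0.8 -0.1  0.2] gap 0.0001 gf 0.0
q [-0.385  0.267 -0.271  1.03   0.     1.428] axes(deg) x 76.2 zax [ 0.002 -0.001 -1.   ]
0.0 -152.0 120.0; 0.05 -151.0 133.0; 0.1 -149.0 145.0; 0.15 -146.0 157.0; 0.2 -143.0 170.0; 0.25 -139.0 182.0; 0.3 -135.0 194.0; 0.35 -130.0 205.0; 0.4 -124.0 217.0; 0.45 -118.0 228.0; 0.5 -112.0 238.0; 0.55 -104.0 249.0; 0.6 -97.0 259.0; 0.65 -89.0 268.0; 0.7 -80.0 278.0; 0.75 -71.0 286.0; 0.8 -61.0 295.0; 0.85 -51.0 303.0; 0.9 -41.0 310.0; 0.95 -30.0 317.0; 1.0 -19.0 323.0; 1.05 -8.0 329.0; 1.1 4.0 334.0; 1.15 15.0 338.0; 1.2 27.0 342.0; 1.25 40.0 345.0; 1.3 52.0 348.0;
```

```bash
python3 -c "
from h import *
a=snap('top','t4.png')[160:260,310:440,::-1]; b=snap('scene','s4.png')[140:300,200:330,::-1]
r=lambda i:cv2.resize(i,(390,int(i.shape[0]*3)),interpolation=cv2.INTER_CUBIC)
a,b=r(a),r(b); o=np.zeros((480,790,3),np.uint8); o[:a.shape[0],:390]=a; o[:b.shape[0],400:]=b; cv2.imwrite('pics/c4.png',o)"
```

```text
(no output)
```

View pics/c4.png

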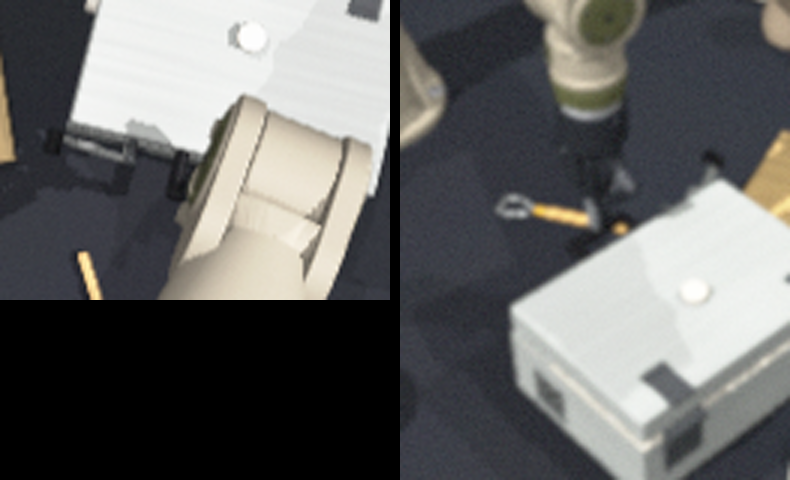

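```bash
python3 -c "
from h import *
t=env.get_state()['tcp_pos']
f=lambda p:((p-[200,140])*3+[400,0]).round(0)
g=lambda p:((p-[310,160])*3).round(0)
for n,P in [('tcp',t),('tcp+60',t+[0,0,.06]),('barL',K(-152,36,120)),('barR',K(-152,-36,120)),('FL',K(-110,150,140)),('FR',K(-110,-150,140))]: print(n,f(proj('scene',P)),g(proj('top',P)))
a=cv2.imread('pics/s0.png')[185:245,240:310]; b=cv2.imread('pics/s4.png')[185:245,240:310]; c=cv2.imread('pics/t4.png')[200:240,345:385];
r=lambda i:cv2.resize(i,(400,int(i.shape[0]*400/i.shape[1])),interpolation=cv2.INTER_CUBIC)
cv2.imwrite('pics/c5.png',np.hstack([np.clip(r(a)*1.,0,255),np.clip(r(b)*2.0,0,255)]))
"
```

```text
tcp [600. 238.] [206. 201.]
tcp+60 [597. 198.] [213. 200.]
barL [622. 215.] [173. 194.]
barR [572. 244.] [245. 212.]
FL [720. 175.] [ 69. 121.]
FR [509. 303.] [374. 198.][ WARN:0@0.158] global loadsave.cpp:1063 imwrite_ Unsupported depth image for selected encoder is fallbacked to CV_8U.
```

View pics/c5.png

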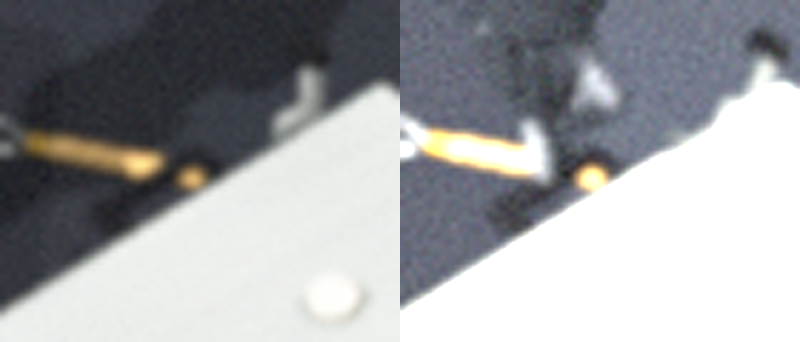

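{"op": "servo_tool", "data": {"increments": [{"grip":1,"x":0,"y":3,"z":0,"roll":0},{"grip":1,"x":0,"y":2,"z":0,"roll":0}]}}

```text
clock: 4.52
tcp_pos: [0.5145, -0.1218, 0.1059]
orientation: [0.001, 0.788, 0.616, 0.0]
wrist_force: [-0.3, -0.3, 0.5]
finger_gap: 0.0005
grip_force: 0.0
```

{"op": "servo_tool", "data": {"increments": [{"grip":1,"x":0,"y":-5,"z":0,"roll":0},{"grip":1,"x":0,"y":-3,"z":0,"roll":0},{"grip":1,"x":0,"y":-2,"z":0,"roll":0}]}}

```text
clock: 4.77
tcp_pos: [0.5033, -0.119, 0.1051]
orientation: [-0.0, 0.788, 0.616, -0.0]
wrist_force: [0.2, -1.2, 0.1]
finger_gap: 0.0003
grip_force: 0.0
```

{"op": "servo_tool", "data": {"increments": [{"grip":1,"x":0,"y":5,"z":0,"roll":0},{"grip":1,"x":0,"y":0,"z":4,"roll":0},{"grip":1,"x":0,"y":0,"z":0,"roll":0}]}}

```text
clock: 5.02
tcp_pos: [0.5102, -0.1209, 0.1027]
orientation: [0.001, 0.787, 0.616, 0.001]
wrist_force: [-1.3, 0.1, 7.4]
finger_gap: -0.0002
grip_force: 3.9
```

```bash
python3 -c "
from h import *
st()"
```

```text
t 5.02 kiln [-150.2    1.5  102.7] W [-1.3  0.1  7.4] gap -0.0002 gf 3.9348149858415127
q [-0.386  0.27  -0.277  1.021 -0.     1.428] axes(deg) x 76.1 zax [ 0.003 -0.001 -1.   ]
```

{"op": "servo_tool", "data": {"increments": [{"grip":1,"x":0,"y":0,"z":-10,"roll":0},{"grip":0.62,"x":-1,"y":-2,"z":0,"roll":0},{"grip":0.62,"x":0,"y":0,"z":0,"roll":0},{"grip":0.62,"x":0,"y":0,"z":5,"roll":0}]}}

```text
clock: 5.35
tcp_pos: [0.5073, -0.1211, 0.1067]
orientation: [0.001, 0.787, 0.616, 0.0]
wrist_force: [-0.9, -0.5, 0.6]
finger_gap: 0.0325
grip_force: 0.0
```

{"op": "servo_tool", "data": {"increments": [{"grip":0.62,"x":0,"y":0,"z":7,"roll":0},{"grip":0.62,"x":0,"y":0,"z":4,"roll":0}]}}

```text
clock: 5.52
tcp_pos: [0.506, -0.1206, 0.0936]
orientation: [-0.001, 0.788, 0.616, -0.0]
wrist_force: [0.5, 1.3, -0.7]
finger_gap: 0.0326
grip_force: 0.0
```

{"op": "servo_tool", "data": {"increments": [{"grip":0.62,"x":0,"y":0,"z":4,"roll":0}]}}

```text
clock: 5.6
tcp_pos: [0.506, -0.1206, 0.0898]
orientation: [-0.001, 0.787, 0.616, -0.0]
wrist_force: [-0.2, 0.6, -0.2]
finger_gap: 0.0331
grip_force: 0.0
```

{"op": "servo_tool", "data": {"increments": [{"grip":0.62,"x":0,"y":0,"z":3,"roll":0},{"grip":0.62,"x":0,"y":0,"z":0,"roll":0}]}}

```text
clock: 5.77
tcp_pos: [0.506, -0.1206, 0.087]
orientation: [-0.001, 0.787, 0.616, -0.0]
wrist_force: [-0.3, -0.8, -0.2]
finger_gap: 0.0322
grip_force: 0.0
```

Straddling freely now; something lies between. A little lower, then close.

{"op": "servo_tool", "data": {"increments": [{"grip":0.62,"x":0,"y":0,"z":4,"roll":0},{"grip":1,"x":0,"y":0,"z":0,"roll":0},{"grip":1,"x":0,"y":0,"z":0,"roll":0},{"grip":1,"x":0,"y":0,"z":0,"roll":0}]}}

```text
clock: 6.1
tcp_pos: [0.509, -0.1214, 0.0845]
orientation: [0.002, 0.787, 0.616, 0.001]
wrist_force: [5.6, -0.6, -4.9]
finger_gap: 0.0127
grip_force: 39.1
```

```bash
python3 -c "
from h import *
st()"
```

```text
t 6.1 kiln [-151.3    0.7   84.5] W [ 5.6 -0.6 -4.9] gap 0.0127 gf 39.084768891334534
q [-3.880e-01  2.820e-01 -3.090e-01  9.760e-01  1.000e-03  1.425e+00] axes(deg) x 76.1 zax [ 0.004 -0.001 -1.   ]
```

{"op": "servo_tool", "data": {"increments": [{"grip":1,"x":0,"y":1,"z":-13,"roll":0},{"grip":1,"x":0,"y":2,"z":-12,"roll":0},{"grip":1,"x":0,"y":3,"z":-12,"roll":0}], "grip_force": 60}}

```text
clock: 6.35
tcp_pos: [0.5143, -0.1227, 0.1212]
orientation: [0.001, 0.787, 0.616, 0.001]
wrist_force: [5.8, -0.4, -7.1]
finger_gap: 0.0114
grip_force: 58.7
```

```bash
python3 -c "
from h import *
st()
P=np.array([.2555,-.5146,.2064]); print([ (proj(n,P+[0,0,d]).round(0)) for n in('scene','top') for d in (0,.02,.06)])
o=[]
for n,im in(('scene','s0'),('top','t0')):
  u=proj(n,P).astype(int); i=cv2.imread('pics/%s.png'%im); cv2.circle(i,tuple(int(q) for q in u),1,(0,0,255),-1); x=min(max(u[0],40),600); i=i[u[1]-60:u[1]+40,x-40:x+40]; o.append(cv2.resize(i,(400,500),interpolation=cv2.INTER_CUBIC))
cv2.imwrite('pics/c6.png',cv2.convertScaleAbs(np.hstack(o),alpha=2))
"
```

```text
t 6.35 kiln [-145.8    0.7  121.2] W [ 5.8 -0.4 -7.1] gap 0.0114 gf 58.7217915058136
q [-3.860e-01  2.640e-01 -2.360e-01  1.068e+00  1.000e-03  1.427e+00] axes(deg) x 76.1 zax [ 0.003 -0.    -1.   ]
[array([114., 238.]), array([112., 233.]), array([108., 223.]), array([527., 321.]), array([530., 322.]), array([537., 325.])]
```

View pics/c6.png

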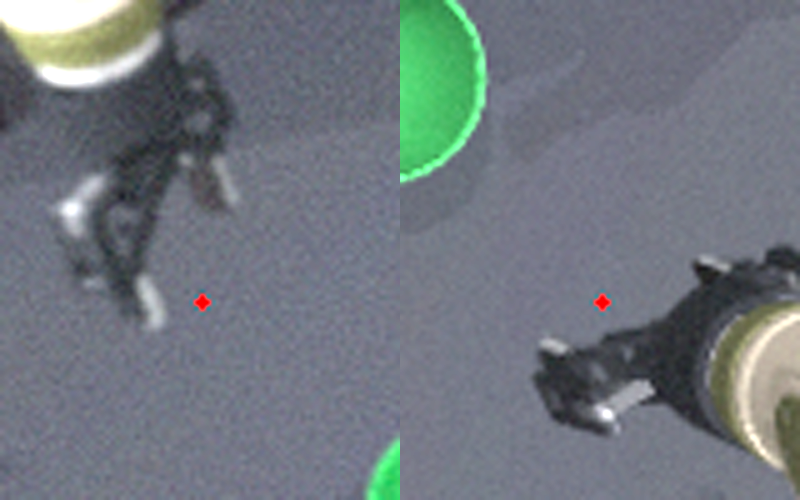

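{"op": "servo_tool", "data": {"increments": [{"grip":1,"x":0,"y":3,"z":-12,"roll":0},{"grip":1,"x":0,"y":4,"z":-12,"roll":0},{"grip":1,"x":0,"y":3,"z":-9,"roll":0},{"grip":1,"x":0,"y":0,"z":0,"roll":0}]}}

```text
clock: 6.68
tcp_pos: [0.5241, -0.1251, 0.1556]
orientation: [0.001, 0.787, 0.616, 0.001]
wrist_force: [3.2, 0.4, -0.1]
finger_gap: 0.0115
grip_force: 59.0
```

{"op": "servo_tool", "data": {"increments": [{"grip":1,"x":0,"y":1,"z":-3,"roll":0},{"grip":1,"x":0,"y":0,"z":0,"roll":0}]}}

```text
clock: 6.85
tcp_pos: [0.5247, -0.1252, 0.1573]
orientation: [0.001, 0.787, 0.616, 0.001]
wrist_force: [5.5, 0.1, -2.5]
finger_gap: 0.0116
grip_force: 59.2
```

```bash
python3 -c "
from h import *
st()"
```

```text
t 6.85 kiln [-135.1    0.7  157.3] W [ 5.5  0.1 -2.5] gap 0.0116 gf 59.19411599636078
q [-3.830e-01  2.620e-01 -1.470e-01  1.159e+00  1.000e-03  1.430e+00] axes(deg) x 76.1 zax [ 0.003 -0.001 -1.   ]
```

{"op": "servo_tool", "data": {"increments": [{"grip":1,"x":0,"y":1,"z":-3,"roll":0},{"grip":1,"x":0,"y":0,"z":0,"roll":0}]}}

```text
clock: 7.02
tcp_pos: [0.5256, -0.1254, 0.1599]
orientation: [0.001, 0.787, 0.616, 0.001]
wrist_force: [7.4, -0.6, -4.4]
finger_gap: 0.0116
grip_force: 59.2
```

{"op": "servo_tool", "data": {"increments": [{"grip":1,"x":0,"y":1,"z":-3,"roll":0},{"grip":1,"x":0,"y":0,"z":0,"roll":0}]}}

```text
clock: 7.18
tcp_pos: [0.5256, -0.1254, 0.1603]
orientation: [-0.001, 0.787, 0.616, -0.0]
wrist_force: [8.3, -2.4, -17.6]
finger_gap: 0.0114
grip_force: 60.4
```

{"op": "servo_tool", "data": {"increments": [{"grip":1,"x":0,"y":0,"z":5,"roll":0},{"grip":1,"x":0,"y":0,"z":2,"roll":0},{"grip":0.62,"x":0,"y":0,"z":0,"roll":0},{"grip":0.62,"x":0,"y":0,"z":0,"roll":0},{"grip":0.62,"x":0,"y":0,"z":0,"roll":0}]}}

```text
clock: 7.6
tcp_pos: [0.5253, -0.1255, 0.1567]
orientation: [0.0, 0.787, 0.616, 0.0]
wrist_force: [-0.7, 1.0, -0.8]
finger_gap: 0.0326
grip_force: 0.0
```

{"op": "servo_tool", "data": {"increments": [{"grip":0.62,"x":0,"y":-3,"z":-20,"roll":0},{"grip":0.62,"x":0,"y":-1,"z":-36,"roll":0},{"grip":1,"x":0,"y":0,"z":-40,"roll":0},{"grip":1,"x":0,"y":0,"z":-40,"roll":0},{"grip":1,"x":0,"y":0,"z":-40,"roll":0}]}}

```text
clock: 8.02
tcp_pos: [0.5208, -0.1243, 0.3347]
orientation: [0.001, 0.787, 0.616, 0.0]
wrist_force: [0.3, -0.7, -0.4]
finger_gap: 0.0001
grip_force: 0.0
```

{"op": "servo_tool", "data": {"increments": [{"grip":1,"x":0,"y":40,"z":0,"roll":0},{"grip":1,"x":0,"y":40,"z":0,"roll":0},{"grip":1,"x":0,"y":40,"z":0,"roll":0},{"grip":1,"x":0,"y":40,"z":0,"roll":0},{"grip":1,"x":0,"y":40,"z":0,"roll":0}]}}

```text
clock: 8.43
tcp_pos: [0.701, -0.1693, 0.3334]
orientation: [0.001, 0.787, 0.616, 0.0]
wrist_force: [1.7, -0.8, 0.4]
finger_gap: -0.0001
grip_force: 0.0
```

```bash
python3 -c "
from h import *
st()"
```

```text
t 8.43 kiln [ 46.6  -0.5 333.4] W [ 1.7 -0.8  0.4] gap -0.0001 gf 0.0
q [-0.348  0.72   1.022  1.872 -0.     1.465] axes(deg) x 76.1 zax [ 0.001 -0.001 -1.   ]
```

{"op": "servo_tool", "data": {"increments": [{"grip":1,"x":0,"y":35,"z":0,"roll":0},{"grip":1,"x":0,"y":35,"z":0,"roll":0},{"grip":1,"x":0,"y":35,"z":0,"roll":0},{"grip":1,"x":0,"y":35,"z":0,"roll":0},{"grip":1,"x":0,"y":35,"z":0,"roll":0}]}}

```text
clock: 8.85
tcp_pos: [0.7935, -0.1928, 0.2863]
orientation: [0.036, 0.787, 0.616, 0.026]
wrist_force: [-0.4, 0.1, 1.0]
finger_gap: 0.0005
grip_force: 0.0
```

```bash
python3 -c "
from h import *
st()"
```

```text
t 8.85 kiln [142.1  -1.5 286.3] W [-0.4  0.1  1. ] gap 0.0005 gf 0.0
q [-0.339  0.905  1.264  1.841  0.006  1.475] axes(deg) x 76.1 zax [ 0.085 -0.024 -0.996]
```

{"op": "servo_tool", "data": {"increments": [{"grip":1,"x":0,"y":30,"z":-25,"roll":0},{"grip":1,"x":0,"y":30,"z":-25,"roll":0},{"grip":1,"x":0,"y":30,"z":-25,"roll":0},{"grip":1,"x":0,"y":30,"z":-25,"roll":0},{"grip":1,"x":0,"y":30,"z":-25,"roll":0}]}}

```text
clock: 9.27
tcp_pos: [0.8177, -0.1987, 0.3584]
orientation: [0.096, 0.782, 0.612, 0.07]
wrist_force: [0.0, -1.0, 0.8]
finger_gap: 0.0002
grip_force: 0.0
```

```bash
python3 -c "
from h import *
st()"
```

```text
t 9.27 kiln [166.9  -1.5 358.4] W [ 0.  -1.   0.8] gap 0.0002 gf 0.0
q [-0.34   0.825  1.265  1.773  0.015  1.476] axes(deg) x 76.1 zax [ 0.228 -0.064 -0.972]
```

{"op": "servo_tool", "data": {"increments": [{"grip":1,"x":0,"y":41,"z":-10,"roll":0},{"grip":1,"x":0,"y":41,"z":-10,"roll":0},{"grip":1,"x":0,"y":41,"z":-10,"roll":0},{"grip":1,"x":0,"y":41,"z":-10,"roll":0},{"grip":1,"x":0,"y":41,"z":-10,"roll":0}]}}

```text
clock: 9.68
tcp_pos: [0.8879, -0.2161, 0.3779]
orientation: [0.159, 0.772, 0.604, 0.117]
wrist_force: [-0.2, 0.0, -0.3]
finger_gap: -0.0003
grip_force: 0.0
```

{"op": "servo_tool", "data": {"increments": [{"grip":1,"x":0,"y":41,"z":-10,"roll":0},{"grip":1,"x":0,"y":41,"z":-10,"roll":0},{"grip":1,"x":0,"y":41,"z":-10,"roll":0},{"grip":1,"x":0,"y":41,"z":-10,"roll":0},{"grip":1,"x":0,"y":41,"z":-10,"roll":0}]}}

```text
clock: 10.1
tcp_pos: [0.9415, -0.2287, 0.4271]
orientation: [0.222, 0.757, 0.592, 0.163]
wrist_force: [0.2, 0.6, -0.1]
finger_gap: -0.0001
grip_force: 0.0
```

```bash
python3 -c "
from h import *
st()"
```

```text
t 10.1 kiln [294.4  -1.5 427.1] W [ 0.2  0.6 -0.1] gap -0.0001 gf 0.0
q [-0.331  0.809  1.265  1.468  0.031  1.491] axes(deg) x 75.8 zax [ 0.511 -0.143 -0.848]
```

{"op": "servo_tool", "data": {"increments": [{"grip":1,"x":0,"y":41,"z":-10,"roll":0},{"grip":1,"x":0,"y":41,"z":-10,"roll":0},{"grip":1,"x":0,"y":41,"z":-10,"roll":0},{"grip":1,"x":0,"y":41,"z":-10,"roll":0},{"grip":1,"x":0,"y":41,"z":-10,"roll":0}]}}

```text
clock: 10.52
tcp_pos: [0.9772, -0.2364, 0.4986]
orientation: [0.284, 0.737, 0.577, 0.209]
wrist_force: [0.5, -0.5, -0.4]
finger_gap: 0.0001
grip_force: 0.0
```

{"op": "servo_tool", "data": {"increments": [{"grip":1,"x":0,"y":0,"z":-30,"roll":0},{"grip":1,"x":0,"y":-10,"z":-30,"roll":0},{"grip":1,"x":0,"y":-25,"z":-20,"roll":0},{"grip":1,"x":0,"y":-30,"z":0,"roll":0},{"grip":1,"x":0,"y":-30,"z":0,"roll":0}]}}

```text
clock: 10.93
tcp_pos: [0.8671, -0.2085, 0.5037]
orientation: [0.286, 0.736, 0.576, 0.21]
wrist_force: [1.4, -0.9, 0.8]
finger_gap: -0.0002
grip_force: 0.0
```

```bash
python3 -c "
from h import *
st(); print(rot().round(3)); print(to(-230,-115,300))"
```

```text
t 10.93 kiln [217.3   0.7 503.7] W [ 1.4 -0.9  0.8] gap -0.0002 gf 0.0
q [-0.343  0.372  0.571  1.046  0.047  1.488] axes(deg) x 75.7 zax [ 0.639 -0.179 -0.748]
[[ 0.247  0.729  0.639]
 [ 0.969 -0.172 -0.179]
 [-0.02   0.663 -0.748]]
[-116.5 -470.5 -141.6]
```

{"op": "servo_tool", "data": {"increments": [{"grip":1,"x":0,"y":0,"z":0,"roll":-7.1},{"grip":1,"x":0,"y":0,"z":0,"roll":-7.1},{"grip":1,"x":0,"y":0,"z":0,"roll":-7.1},{"grip":1,"x":0,"y":0,"z":0,"roll":-7.1},{"grip":1,"x":0,"y":0,"z":0,"roll":-7.1}]}}

```text
clock: 11.35
tcp_pos: [0.8674, -0.2085, 0.4999]
orientation: [0.333, 0.524, 0.776, 0.111]
wrist_force: [-0.1, -0.3, -0.7]
finger_gap: 0.0001
grip_force: 0.0
```

{"op": "servo_tool", "data": {"increments": [{"grip":1,"x":0,"y":0,"z":0,"roll":-7.1},{"grip":1,"x":0,"y":0,"z":0,"roll":-7.1},{"grip":1,"x":0,"y":0,"z":0,"roll":-7.1},{"grip":1,"x":0,"y":0,"z":0,"roll":-7.1},{"grip":1,"x":0,"y":0,"z":0,"roll":-7.1}]}}

```text
clock: 11.77
tcp_pos: [0.8677, -0.2086, 0.4996]
orientation: [0.351, 0.262, 0.899, 0.004]
wrist_force: [-0.1, 0.3, -0.1]
finger_gap: 0.0001
grip_force: 0.0
```

{"op": "servo_tool", "data": {"increments": [{"grip":1,"x":0,"y":0,"z":0,"roll":-7.1},{"grip":1,"x":0,"y":0,"z":0,"roll":-7.1},{"grip":1,"x":0,"y":0,"z":0,"roll":-4.8},{"grip":1,"x":0,"y":0,"z":0,"roll":0}]}}

```text
clock: 12.1
tcp_pos: [0.8677, -0.2086, 0.4995]
orientation: [0.347, 0.112, 0.93, -0.053]
wrist_force: [-0.4, -0.4, 0.1]
finger_gap: 0.0001
grip_force: 0.0
```

```bash
python3 -c "
from h import *
st(); print(rot().round(3)); print(to(-250,-115,260))"
```

```text
t 12.1 kiln [217.9   0.7 499.5] W [-0.4 -0.4  0.1] gap 0.0001 gf 0.0
q [-0.343  0.379  0.576  1.052  0.046 -0.085] axes(deg) x 166.8 zax [ 0.633 -0.177 -0.753]
[[-0.734  0.246  0.633]
 [ 0.172  0.969 -0.177]
 [-0.657 -0.021 -0.753]]
[ 510.8 -115.1 -124.6]
```

{"op": "servo_tool", "data": {"increments": [{"grip":1,"x":39,"y":-9,"z":-10,"roll":0},{"grip":1,"x":39,"y":-9,"z":-10,"roll":0},{"grip":1,"x":39,"y":-9,"z":-10,"roll":0},{"grip":1,"x":39,"y":-9,"z":-10,"roll":0},{"grip":1,"x":39,"y":-9,"z":-10,"roll":0}]}}

```text
clock: 12.52
tcp_pos: [0.6801, -0.2091, 0.4085]
orientation: [0.347, 0.114, 0.929, -0.052]
wrist_force: [-1.2, -1.1, 0.3]
finger_gap: 0.0003
grip_force: 0.0
```

{"op": "servo_tool", "data": {"increments": [{"grip":1,"x":39,"y":-9,"z":-10,"roll":0},{"grip":1,"x":39,"y":-9,"z":-10,"roll":0},{"grip":1,"x":39,"y":-9,"z":-10,"roll":0},{"grip":1,"x":39,"y":-9,"z":-10,"roll":0},{"grip":1,"x":39,"y":-9,"z":-10,"roll":0}]}}

```text
clock: 12.93
tcp_pos: [0.4943, -0.2097, 0.3195]
orientation: [0.347, 0.114, 0.929, -0.053]
wrist_force: [-0.2, -0.6, 1.2]
finger_gap: 0.0002
grip_force: 0.0
```

{"op": "servo_tool", "data": {"increments": [{"grip":1,"x":39,"y":-9,"z":-10,"roll":0},{"grip":1,"x":39,"y":-9,"z":-10,"roll":0},{"grip":1,"x":39,"y":-9,"z":-10,"roll":0},{"grip":1,"x":0,"y":0,"z":0,"roll":0}]}}

```text
clock: 13.27
tcp_pos: [0.3778, -0.2111, 0.261]
orientation: [0.344, 0.121, 0.93, -0.052]
wrist_force: [0.9, -0.6, -0.9]
finger_gap: -0.0
grip_force: 0.0
```

```bash
python3 -c "
from h import *
st(); print(rot().round(3)); print(to(-250,-115,260),to(-150,-115,115))
t=env.get_state()['tcp_pos']; A=rot(); a=snap('scene','s7.png')[:,:,::-1].copy(); b=snap('top','t7.png')[:,:,::-1].copy(); o=[]
for n,i in(('scene',a),('top',b)):
  for P,c in((t,(0,0,255)),(t-.024*A[:,2],(0,255,0)),(t+[0,0,.024],(255,0,0))): 
    u=proj(n,P); cv2.circle(i,tuple(int(round(q*16)) for q in u),10,c,-1,shift=4)
  u=proj(n,t).astype(int); print(u); y=min(max(u[1]-50,0),300);x=u[0]-40; o.append(cv2.resize(i[y:y+100,x:x+80],(400,500),interpolation=cv2.INTER_CUBIC))
cv2.imwrite('pics/c7.png',cv2.convertScaleAbs(np.hstack(o),alpha=1.7))
"
```

```text
t 13.27 kiln [-257.6 -117.4  261. ] W [ 0.9 -0.6 -0.9] gap -0.0 gf 0.0
q [-1.07  -0.536 -0.797  0.767  0.481 -0.675] axes(deg) x 165.6 zax [ 0.626 -0.18  -0.758]
[[-0.735  0.26   0.626]
 [ 0.188  0.965 -0.18 ]
 [-0.652 -0.014 -0.758]]
[-5.1  2.6  5.6] [ 13.6   7.2 180.7]
[213 183]
[419 276]
```

View pics/c7.png

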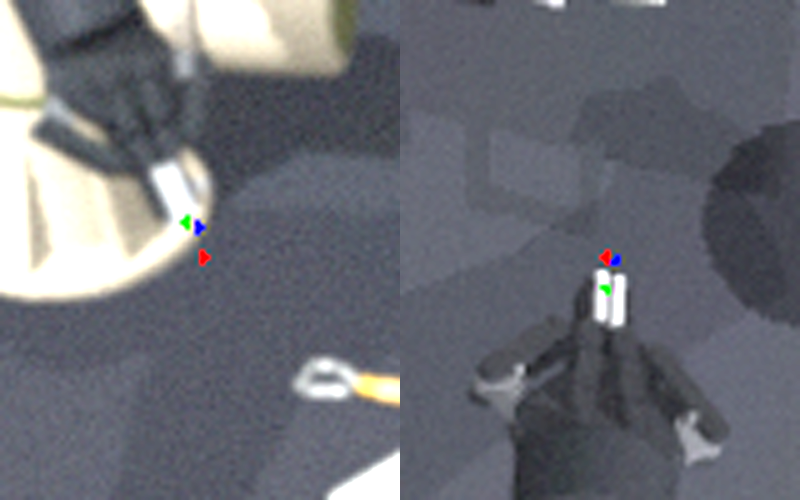

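```bash
python3 -c "
from h import *
P,e=tri((211,177.8),(421.2,279.8)); t=env.get_state()['tcp_pos']; print(P,e,(P-t)*1e3,rot().T@(P-t)*1e3,kp(P)-kp(t))
print(to(-150,-115,100))"
```

```text
[ 0.37214722 -0.21048238  0.28252629] 0.00021996973654811057 [-10.56963209   2.11590423  16.22446298] [ -2.53782957  -0.96510037 -19.28873699] [-10.77035344  -0.44006816  16.22446298]
[ 32.    8.  192.5]
```

```bash
python3 -c "
from h import *
print(to(-165,-115,193),to(-87,-115,102),to(-72,-115,102))"
```

```text
[-17.8   5.8 112.6] [-16.8   9.1 232.4] [-28.1   9.4 242.2]
```

{"op": "servo_tool", "data": {"increments": [{"grip":1,"x":-9,"y":3,"z":40,"roll":0},{"grip":1,"x":-8,"y":3,"z":40,"roll":0},{"grip":1,"x":0,"y":3,"z":40,"roll":0},{"grip":1,"x":0,"y":0,"z":40,"roll":0},{"grip":1,"x":0,"y":0,"z":30,"roll":0}]}}

```text
clock: 13.78
tcp_pos: [0.5229, -0.2371, 0.1331]
orientation: [0.348, 0.111, 0.93, -0.052]
wrist_force: [-0.1, 0.4, -0.2]
finger_gap: 0.0001
grip_force: 0.0
```

{"op": "servo_tool", "data": {"increments": [{"grip":1,"x":0,"y":0,"z":20,"roll":0},{"grip":1,"x":0,"y":0,"z":0,"roll":0}]}}

```text
clock: 13.95
tcp_pos: [0.5343, -0.24, 0.1155]
orientation: [0.345, 0.112, 0.93, -0.051]
wrist_force: [-0.7, 0.2, 0.1]
finger_gap: 0.0002
grip_force: 0.0
```

```bash
python3 -c "
from h import *
st(); print(to(-87,-115,102),to(-72,-115,102))"
```

```text
t 13.95 kiln [ -98.6 -108.5  115.5] W [-0.7  0.2  0.1] gap 0.0002 gf 0.0
q [-0.723 -0.041 -0.919  0.034  0.293 -0.383] axes(deg) x 166.8 zax [ 0.631 -0.171 -0.757]
[ 0.1 -6.1 17.9] [-11.3  -6.   27.7]
```

{"op": "servo_tool", "data": {"increments": [{"grip":1,"x":0,"y":-3,"z":9,"roll":0},{"grip":1,"x":0,"y":-3,"z":9,"roll":0},{"grip":1,"x":0,"y":0,"z":0,"roll":0}]}}

```text
clock: 14.2
tcp_pos: [0.5435, -0.2508, 0.1058]
orientation: [0.347, 0.112, 0.93, -0.052]
wrist_force: [-0.9, -0.4, 0.0]
finger_gap: 0.0001
grip_force: 0.0
```

{"op": "servo_tool", "data": {"increments": [{"grip":1,"x":-4,"y":0,"z":3,"roll":0},{"grip":1,"x":-4,"y":0,"z":3,"roll":0}]}}

```text
clock: 14.37
tcp_pos: [0.5521, -0.2532, 0.1069]
orientation: [0.347, 0.113, 0.93, -0.053]
wrist_force: [0.5, -1.2, 0.0]
finger_gap: -0.0002
grip_force: 0.0
```

```bash
python3 -c "
from h import *
st(); print(to(-72,-115,102))"
```

```text
t 14.37 kiln [ -78.2 -117.2  106.9] W [ 0.5 -1.2  0. ] gap -0.0002 gf 0.0
q [-0.717  0.017 -0.895 -0.008  0.287 -0.375] axes(deg) x 166.7 zax [ 0.633 -0.176 -0.754]
[-1.5  2.4  7.7]
```

{"op": "servo_tool", "data": {"increments": [{"grip":1,"x":0,"y":1,"z":4,"roll":0},{"grip":1,"x":-1,"y":1,"z":3,"roll":0}]}}

```text
clock: 14.53
tcp_pos: [0.5576, -0.2532, 0.1019]
orientation: [0.347, 0.113, 0.93, -0.053]
wrist_force: [-0.9, -0.2, -0.7]
finger_gap: -0.0001
grip_force: 0.4
```

{"op": "servo_tool", "data": {"increments": [{"grip":1,"x":-3,"y":0,"z":3,"roll":0},{"grip":1,"x":0,"y":0,"z":0,"roll":0}]}}

```text
clock: 14.7
tcp_pos: [0.5607, -0.2535, 0.0999]
orientation: [0.346, 0.113, 0.93, -0.052]
wrist_force: [-0.8, 0.8, -0.5]
finger_gap: -0.0001
grip_force: 0.3
```

```bash
python3 -c "
from h import *
st()"
```

```text
t 14.7 kiln [ -69.8 -115.4   99.9] W [-0.8  0.8 -0.5] gap -0.0001 gf 0.345413078321144
q [-0.703  0.045 -0.887 -0.029  0.277 -0.364] axes(deg) x 166.6 zax [ 0.631 -0.175 -0.756]
```

{"op": "servo_tool", "data": {"increments": [{"grip":1,"x":-3,"y":0,"z":2,"roll":0},{"grip":1,"x":0,"y":0,"z":0,"roll":0}]}}

```text
clock: 14.87
tcp_pos: [0.5641, -0.2543, 0.1002]
orientation: [0.345, 0.113, 0.93, -0.052]
wrist_force: [0.2, 0.6, -1.8]
finger_gap: 0.0
grip_force: 0.7
```

{"op": "servo_tool", "data": {"increments": [{"grip":1,"x":-3,"y":0,"z":2,"roll":0},{"grip":1,"x":0,"y":0,"z":0,"roll":0}]}}

```text
clock: 15.03
tcp_pos: [0.5666, -0.2552, 0.0998]
orientation: [0.344, 0.114, 0.93, -0.052]
wrist_force: [-3.0, 0.6, -3.9]
finger_gap: 0.0
grip_force: 0.9
```

```bash
python3 -c "
from h import *
st()"
```

```text
t 15.03 kiln [ -63.7 -115.7   99.8] W [-3.   0.6 -3.9] gap 0.0 gf 0.8767140121199191
q [-0.695  0.057 -0.874 -0.026  0.272 -0.357] axes(deg) x 166.6 zax [ 0.629 -0.175 -0.757]
```

{"op": "servo_tool", "data": {"increments": [{"grip":1,"x":0,"y":0,"z":3,"roll":0},{"grip":1,"x":0,"y":0,"z":0,"roll":0}]}}

```text
clock: 15.2
tcp_pos: [0.5683, -0.2557, 0.0973]
orientation: [0.344, 0.114, 0.93, -0.052]
wrist_force: [-4.1, 1.2, -1.4]
finger_gap: -0.0
grip_force: 2.5
```

{"op": "servo_tool", "data": {"increments": [{"grip":1,"x":1,"y":0,"z":3,"roll":0},{"grip":1,"x":0,"y":0,"z":0,"roll":0}]}}

```text
clock: 15.37
tcp_pos: [0.5698, -0.2562, 0.0947]
orientation: [0.345, 0.114, 0.93, -0.052]
wrist_force: [-3.2, 0.8, -2.4]
finger_gap: -0.0003
grip_force: 2.3
```

```bash
python3 -c "
from h import *
st()"
```

```text
t 15.37 kiln [ -60.4 -116.    94.7] W [-3.2  0.8 -2.4] gap -0.0003 gf 2.3434618301689625
q [-0.692  0.072 -0.875 -0.044  0.27  -0.355] axes(deg) x 166.6 zax [ 0.63  -0.176 -0.757]
```

{"op": "servo_tool", "data": {"increments": [{"grip":1,"x":-1,"y":0,"z":3,"roll":0},{"grip":1,"x":0,"y":0,"z":0,"roll":0}]}}

```text
clock: 15.53
tcp_pos: [0.5714, -0.2565, 0.0922]
orientation: [0.344, 0.114, 0.931, -0.052]
wrist_force: [-7.7, 1.0, -2.4]
finger_gap: -0.0001
grip_force: 3.7
```

{"op": "servo_tool", "data": {"increments": [{"grip":1,"x":-1,"y":0,"z":3,"roll":0},{"grip":1,"x":0,"y":0,"z":0,"roll":0}]}}

```text
clock: 15.7
tcp_pos: [0.5731, -0.2567, 0.0897]
orientation: [0.343, 0.114, 0.931, -0.052]
wrist_force: [-9.8, 1.5, -1.6]
finger_gap: 0.0004
grip_force: 4.7
```

```bash
python3 -c "
from h import *
st()"
```

```text
t 15.7 kiln [ -57.  -115.7   89.7] W [-9.8  1.5 -1.6] gap 0.0004 gf 4.741090927273035
q [-0.687  0.088 -0.871 -0.052  0.266 -0.35 ] axes(deg) x 166.5 zax [ 0.626 -0.175 -0.76 ]
```

{"op": "servo_tool", "data": {"increments": [{"grip":1,"x":-3,"y":0,"z":2,"roll":0},{"grip":1,"x":0,"y":0,"z":0,"roll":0}]}}

```text
clock: 15.87
tcp_pos: [0.5746, -0.2567, 0.0881]
orientation: [0.341, 0.115, 0.932, -0.051]
wrist_force: [-13.8, 1.9, -3.1]
finger_gap: -0.0
grip_force: 6.4
```

{"op": "servo_tool", "data": {"increments": [{"grip":1,"x":4,"y":0,"z":-10,"roll":0},{"grip":1,"x":2,"y":0,"z":-30,"roll":0},{"grip":1,"x":0,"y":0,"z":-40,"roll":0},{"grip":1,"x":0,"y":0,"z":-40,"roll":0},{"grip":1,"x":0,"y":0,"z":-40,"roll":0}]}}

```text
clock: 16.28
tcp_pos: [0.4738, -0.2296, 0.2126]
orientation: [0.347, 0.113, 0.93, -0.053]
wrist_force: [0.5, -1.6, -0.1]
finger_gap: 0.0001
grip_force: 0.0
```

```bash
python3 -c "
from h import *
st()"
```

```text
t 16.28 kiln [-159.9 -112.8  212.6] W [ 0.5 -1.6 -0.1] gap 0.0001 gf 0.0
q [-0.824 -0.308 -0.834  0.406  0.352 -0.465] axes(deg) x 166.8 zax [ 0.633 -0.177 -0.754]
```

{"op": "servo_tool", "data": {"increments": [{"grip":1,"x":0,"y":0,"z":-40,"roll":0},{"grip":0.62,"x":0,"y":0,"z":0,"roll":7.1},{"grip":0.62,"x":0,"y":0,"z":0,"roll":7.1},{"grip":0.62,"x":0,"y":0,"z":0,"roll":7.1},{"grip":0.62,"x":0,"y":0,"z":0,"roll":7.1}]}}

```text
clock: 16.7
tcp_pos: [0.4496, -0.2238, 0.2431]
orientation: [0.35, 0.34, 0.872, 0.034]
wrist_force: [-0.0, 0.6, -0.6]
finger_gap: 0.0321
grip_force: 0.0
```

{"op": "servo_tool", "data": {"increments": [{"grip":0.62,"x":0,"y":0,"z":0,"roll":7.1},{"grip":0.62,"x":0,"y":0,"z":0,"roll":7.1},{"grip":0.62,"x":0,"y":0,"z":0,"roll":7.1},{"grip":0.62,"x":0,"y":0,"z":0,"roll":7.1},{"grip":0.62,"x":0,"y":0,"z":0,"roll":7.1}]}}

```text
clock: 17.12
tcp_pos: [0.4497, -0.2236, 0.2423]
orientation: [0.323, 0.59, 0.727, 0.139]
wrist_force: [0.0, -0.4, 0.1]
finger_gap: 0.0328
grip_force: 0.0
```

{"op": "servo_tool", "data": {"increments": [{"grip":0.62,"x":0,"y":0,"z":0,"roll":7.1},{"grip":0.62,"x":0,"y":0,"z":0,"roll":7.1},{"grip":0.62,"x":0,"y":0,"z":0,"roll":7.1},{"grip":0.62,"x":0,"y":0,"z":0,"roll":4.8},{"grip":0.62,"x":0,"y":0,"z":0,"roll":0}]}}

```text
clock: 17.53
tcp_pos: [0.4496, -0.2235, 0.2422]
orientation: [0.283, 0.738, 0.577, 0.208]
wrist_force: [0.6, -0.1, -0.0]
finger_gap: 0.0322
grip_force: 0.0
```

```bash
python3 -c "
from h import *
st(); print(rot().round(3)); print(to(-165,0,228),to(-113.5,0,167))"
```

```text
t 17.53 kiln [-184.8 -112.5  242.2] W [ 0.6 -0.1 -0. ] gap 0.0322 gf 0.0
q [-0.871 -0.387 -0.799  0.533  0.379  1.067] axes(deg) x 75.6 zax [ 0.633 -0.178 -0.753]
[[ 0.248  0.733  0.633]
 [ 0.968 -0.174 -0.178]
 [-0.02   0.658 -0.753]]
[113.    6.   21.1] [114.9   4.7 100.9]
```

{"op": "servo_tool", "data": {"increments": [{"grip":0.62,"x":38,"y":2,"z":0,"roll":0},{"grip":0.62,"x":38,"y":2,"z":0,"roll":0},{"grip":0.62,"x":38,"y":1,"z":10,"roll":0},{"grip":0.62,"x":0,"y":0,"z":20,"roll":0}]}}

```text
clock: 17.87
tcp_pos: [0.5027, -0.1104, 0.2226]
orientation: [0.283, 0.732, 0.583, 0.211]
wrist_force: [-0.3, -0.9, -0.5]
finger_gap: 0.0325
grip_force: 0.0
```

{"op": "servo_tool", "data": {"increments": [{"grip":0.62,"x":0,"y":0,"z":20,"roll":0},{"grip":0.62,"x":0,"y":0,"z":20,"roll":0},{"grip":0.62,"x":0,"y":0,"z":15,"roll":0}]}}

```text
clock: 18.12
tcp_pos: [0.536, -0.1272, 0.1776]
orientation: [0.283, 0.736, 0.579, 0.208]
wrist_force: [0.5, 0.4, 0.0]
finger_gap: 0.0321
grip_force: 0.0
```

{"op": "servo_tool", "data": {"increments": [{"grip":0.62,"x":0,"y":0,"z":15,"roll":0},{"grip":0.62,"x":0,"y":0,"z":0,"roll":0}]}}

```text
clock: 18.28
tcp_pos: [0.5446, -0.1306, 0.1646]
orientation: [0.281, 0.737, 0.579, 0.207]
wrist_force: [-0.1, 0.8, -0.9]
finger_gap: 0.0325
grip_force: 0.0
```

{"op": "servo_tool", "data": {"increments": [{"grip":1,"x":0,"y":0,"z":0,"roll":0},{"grip":1,"x":0,"y":0,"z":0,"roll":0},{"grip":1,"x":0,"y":0,"z":0,"roll":0}], "grip_force": 50}}

```text
clock: 18.53
tcp_pos: [0.5435, -0.1307, 0.1664]
orientation: [0.282, 0.737, 0.578, 0.207]
wrist_force: [5.0, -0.1, -7.0]
finger_gap: 0.012
grip_force: 48.8
```

```bash
python3 -c "
from h import *
st()"
```

```text
t 18.53 kiln [-115.5   -0.2  166.4] W [ 5.  -0.1 -7. ] gap 0.012 gf 48.77168118953705
q [-0.447 -0.197 -0.904  0.156  0.114  1.408] axes(deg) x 75.7 zax [ 0.632 -0.176 -0.755]
```

```bash
python3 -c "
from h import *
A=rot(); r=252.8
P=lambda a:K(100-r*np.cos(a+.0792),0,100+r*np.sin(a+.0792))
g=np.r_[np.arange(.29,1.26,.08),1.26]
for a,b in zip(g[:-1],g[1:]): print(round(b,2),(A.T@(P(b)-P(a))*1e3).round(1))
"
```

```text
0.37 [-0.3 18.2 -8.7]
0.45 [-0.2 18.9 -7.2]
0.53 [-0.2 19.4 -5.7]
0.61 [-0.2 19.8 -4.1]
0.69 [-0.2 20.1 -2.6]
0.77 [-0.1 20.2 -0.9]
0.85 [-0.1 20.2  0.7]
0.93 [-0.  20.1  2.3]
1.01 [-0.  19.8  3.9]
1.09 [ 0.  19.5  5.5]
1.17 [ 0.1 19.   7. ]
1.25 [ 0.1 18.4  8.5]
1.26 [0.  2.2 1.2]
```

{"op": "servo_tool", "data": {"increments": [{"grip":1,"x":0,"y":9,"z":-4.5,"roll":0},{"grip":1,"x":0,"y":9,"z":-4,"roll":0},{"grip":1,"x":0,"y":9.5,"z":-4,"roll":0}]}}

```text
clock: 18.78
tcp_pos: [0.5538, -0.1331, 0.1915]
orientation: [0.28, 0.739, 0.578, 0.206]
wrist_force: [-2.1, -1.7, -5.3]
finger_gap: 0.012
grip_force: 51.2
```

{"op": "servo_tool", "data": {"increments": [{"grip":1,"x":0,"y":9.5,"z":-3.5,"roll":0},{"grip":1,"x":0,"y":19.5,"z":-5.5,"roll":0},{"grip":1,"x":0,"y":20,"z":-4,"roll":0}]}}

```text
clock: 19.03
tcp_pos: [0.5798, -0.1395, 0.2327]
orientation: [0.28, 0.739, 0.577, 0.204]
wrist_force: [-10.8, -1.8, 0.2]
finger_gap: 0.0115
grip_force: 52.6
```

```bash
python3 -c "
from h import *
st(); s=env.get_state()['tcp_pos']; b=kp(s-rot()[:,2]*.033); print(b, 'lid', np.arctan2(b[2]-100,100-b[0])-.0792, np.hypot(b[2]-100,100-b[0]))"
```

```text
t 19.03 kiln [-7.810e+01 -1.000e-01  2.327e+02] W [-10.8  -1.8   0.2] gap 0.0115 gf 52.64422416687012
q [-0.423 -0.185 -0.708  0.347  0.095  1.428] axes(deg) x 75.5 zax [ 0.625 -0.177 -0.76 ]
[-99.55443118   0.67573327 257.80349771] lid 0.5898931726840196 254.40895207474756
```

Catch cleared: lid at about 0.59. Continue.

{"op": "servo_tool", "data": {"increments": [{"grip":1,"x":0,"y":20,"z":-3,"roll":0},{"grip":1,"x":0,"y":20,"z":-2,"roll":0},{"grip":1,"x":0,"y":20,"z":0,"roll":0},{"grip":1,"x":0,"y":20,"z":2,"roll":0}]}}

```text
clock: 19.37
tcp_pos: [0.6394, -0.1536, 0.2903]
orientation: [0.282, 0.738, 0.577, 0.206]
wrist_force: [-1.5, -3.4, -7.2]
finger_gap: 0.0118
grip_force: 49.9
```

{"op": "servo_tool", "data": {"increments": [{"grip":1,"x":0,"y":20,"z":4,"roll":0},{"grip":1,"x":0,"y":19.5,"z":5.5,"roll":0},{"grip":1,"x":0,"y":19,"z":7,"roll":0}]}}

```text
clock: 19.62
tcp_pos: [0.6945, -0.1669, 0.3191]
orientation: [0.283, 0.737, 0.577, 0.208]
wrist_force: [-7.2, -0.7, 1.0]
finger_gap: 0.0123
grip_force: 49.3
```

```bash
python3 -c "
from h import *
st(); s=env.get_state()['tcp_pos']; b=kp(s-rot()[:,2]*.033); print(b, 'lid', np.arctan2(b[2]-100,100-b[0])-.0792, np.hypot(b[2]-100,100-b[0]))"
```

```text
t 19.62 kiln [3.970e+01 3.000e-01 3.191e+02] W [-7.2 -0.7  1. ] gap 0.0123 gf 49.278196692466736
q [-0.38  -0.004 -0.339  0.521  0.069  1.46 ] axes(deg) x 75.6 zax [ 0.633 -0.178 -0.753]
[ 18.04484401   1.08296765 343.96925381] lid 1.167515882827874 257.36675075891225
```

{"op": "servo_tool", "data": {"increments": [{"grip":1,"x":0,"y":9,"z":5,"roll":0},{"grip":1,"x":0,"y":9,"z":5,"roll":0},{"grip":1,"x":0,"y":0,"z":0,"roll":0}]}}

```text
clock: 19.87
tcp_pos: [0.714, -0.1715, 0.323]
orientation: [0.283, 0.737, 0.577, 0.208]
wrist_force: [-4.9, -1.0, 3.3]
finger_gap: 0.0116
grip_force: 52.8
```

{"op": "servo_tool", "data": {"increments": [{"grip":1,"x":0,"y":3,"z":2,"roll":0},{"grip":1,"x":0,"y":0,"z":0,"roll":0}]}}

```text
clock: 20.03
tcp_pos: [0.7143, -0.1716, 0.3229]
orientation: [0.282, 0.738, 0.577, 0.206]
wrist_force: [-27.1, 4.5, 13.0]
finger_gap: 0.0118
grip_force: 55.1
```

```bash
python3 -c "
from h import *
st(); s=env.get_state()['tcp_pos']; b=kp(s-rot()[:,2]*.033); print(b, 'lid', np.arctan2(b[2]-100,100-b[0])-.0792, np.hypot(b[2]-100,100-b[0]))"
```

```text
t 20.03 kiln [ 60.1   0.4 322.9] W [-27.1   4.5  13. ] gap 0.0118 gf 55.102550983428955
q [-0.374  0.036 -0.286  0.537  0.064  1.464] axes(deg) x 75.6 zax [ 0.63  -0.178 -0.756]
[ 38.51046489   1.2040724  347.88179113] lid 1.2484444614258965 255.39448956427017
```

{"op": "servo_tool", "data": {"increments": [{"grip":1,"x":0,"y":-3,"z":-2,"roll":0},{"grip":0.62,"x":0,"y":0,"z":0,"roll":0},{"grip":0.62,"x":0,"y":0,"z":0,"roll":0},{"grip":0.62,"x":0,"y":0,"z":0,"roll":0}]}}

```text
clock: 20.37
tcp_pos: [0.7144, -0.1709, 0.3214]
orientation: [0.283, 0.737, 0.577, 0.208]
wrist_force: [0.4, 0.0, -0.3]
finger_gap: 0.0321
grip_force: 0.0
```

{"op": "servo_tool", "data": {"increments": [{"grip":0.62,"x":0,"y":0,"z":-15,"roll":0},{"grip":0.62,"x":0,"y":0,"z":-30,"roll":0},{"grip":0.62,"x":0,"y":0,"z":-40,"roll":0},{"grip":0.62,"x":0,"y":-20,"z":-35,"roll":0},{"grip":1,"x":0,"y":-30,"z":-25,"roll":0}]}}

```text
clock: 20.78
tcp_pos: [0.587, -0.1371, 0.4032]
orientation: [0.285, 0.736, 0.577, 0.21]
wrist_force: [0.2, 0.3, 0.8]
finger_gap: 0.0218
grip_force: 0.0
```

```bash
python3 -c "
from h import *
st(); print(to(-250,0,250),to(-300,0,150))"
```

```text
t 20.78 kiln [-71.7   3.8 403.2] W [0.2 0.3 0.8] gap 0.0218 gf 0.0
q [-0.413 -0.244 -0.342  0.755  0.093  1.434] axes(deg) x 75.7 zax [ 0.638 -0.178 -0.749]
[  -2.5 -235.1   -3.1] [  -1.  -338.8   38.7]
```

{"op": "servo_tool", "data": {"increments": [{"grip":1,"x":0,"y":-40,"z":0,"roll":0},{"grip":1,"x":0,"y":-40,"z":0,"roll":0},{"grip":1,"x":0,"y":-40,"z":0,"roll":0},{"grip":1,"x":0,"y":-40,"z":0,"roll":0},{"grip":1,"x":0,"y":-40,"z":0,"roll":0}]}}

```text
clock: 21.2
tcp_pos: [0.4377, -0.1012, 0.2652]
orientation: [0.282, 0.737, 0.578, 0.208]
wrist_force: [0.3, -0.5, 0.9]
finger_gap: -0.0
grip_force: 0.0
```

{"op": "servo_tool", "data": {"increments": [{"grip":1,"x":0,"y":-40,"z":0,"roll":0},{"grip":1,"x":0,"y":-40,"z":0,"roll":0}]}}

```text
clock: 21.37
tcp_pos: [0.3791, -0.087, 0.2126]
orientation: [0.282, 0.737, 0.578, 0.208]
wrist_force: [-1.2, -0.6, 0.3]
finger_gap: -0.0001
grip_force: 0.0
```

```bash
python3 -c "
from h import *
st(); im=snap('top','t8.png'); i=im[120:250,320:460,::-1]; cv2.imwrite('pics/t8k.png',cv2.resize(i,None,fx=4.5,fy=4.5,interpolation=cv2.INTER_CUBIC))"
```

```text
t 21.37 kiln [-285.6    3.4  212.6] W [-1.2 -0.6  0.3] gap -0.0001 gf 0.0
q [-0.642 -0.716 -0.992  0.613  0.241  1.254] axes(deg) x 75.8 zax [ 0.633 -0.175 -0.754]
```

View pics/t8k.png

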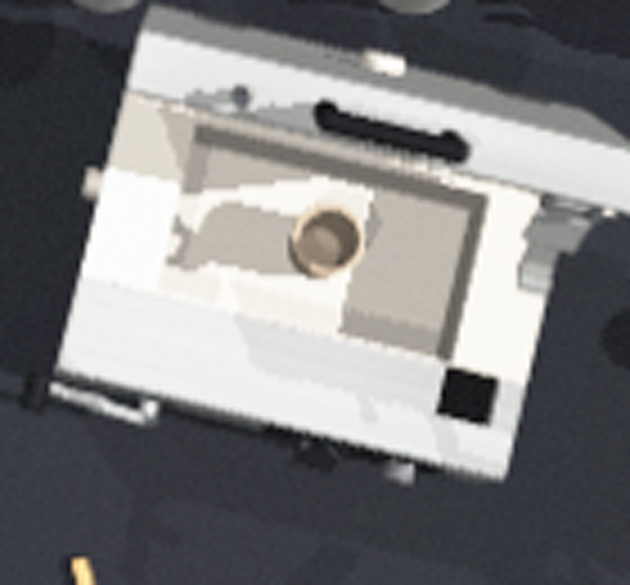

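{"op": "servo_tool", "data": {"increments": [{"grip":1,"x":0,"y":-40,"z":0,"roll":0},{"grip":1,"x":0,"y":-40,"z":0,"roll":0},{"grip":1,"x":0,"y":-40,"z":0,"roll":0},{"grip":1,"x":0,"y":-40,"z":0,"roll":0}]}}

```text
clock: 21.75
tcp_pos: [0.2907, -0.0901, 0.1705]
orientation: [0.252, 0.74, 0.594, 0.19]
wrist_force: [-0.8, -1.5, -0.1]
finger_gap: 0.0005
grip_force: 0.0
```

```bash
python3 -c "
from h import *
st(); c=onz('top',392.4,173.6,.09); print('cup',kp(c),c)"
```

```text
t 21.75 kiln [-370.8  -20.4  170.5] W [-0.8 -1.5 -0.1] gap 0.0005 gf 0.0
q [-1.198 -0.858 -1.025  0.994  0.509  0.699] axes(deg) x 77.2 zax [ 0.581 -0.147 -0.801]
cup [15.241947   -2.06168292 90.        ] [ 0.67012393 -0.1634029   0.09      ]
```

{"op": "servo_tool", "data": {"increments": [{"grip":1,"x":10,"y":-41,"z":10,"roll":0},{"grip":1,"x":10,"y":-41,"z":10,"roll":0},{"grip":1,"x":10,"y":-41,"z":10,"roll":0}]}}

```text
clock: 22.0
tcp_pos: [0.2454, -0.0846, 0.1454]
orientation: [0.224, 0.747, 0.603, 0.167]
wrist_force: [-1.1, -0.4, -0.6]
finger_gap: 0.0003
grip_force: 0.0
```

```bash
python3 -c "
from h import *
st()"
```

```text
t 22.0 kiln [-416.   -25.8  145.4] W [-1.1 -0.4 -0.6] gap 0.0003 gf 0.0
q [-1.65  -0.86  -1.025  1.297  0.557  0.164] axes(deg) x 77.5 zax [ 0.52  -0.133 -0.844]
```

```bash
cat > m.py <<'E'
from h import *
from scipy.optimize import least_squares
D=np.array([[-1.25,.314,.045,1.304,.2555,-.5146,.2064],[-.386,.27,-.277,1.021,.5102,-.1209,.1027],[-.383,.262,-.147,1.159,.5247,-.1252,.1573],[-.348,.72,1.022,1.872,.701,-.1693,.3334],[-.339,.905,1.264,1.841,.7935,-.1928,.2863],[-.34,.825,1.265,1.773,.8177,-.1987,.3584],[-.331,.809,1.265,1.468,.9415,-.2287,.4271],[-.343,.372,.571,1.046,.8671,-.2085,.5037],[-.395,.214,-.112,1.246,.5064,-.1244,.1966],[-.374,.036,-.286,.537,.7143,-.1716,.3229]])
def fk(p,q2,q3,q4):
    a,b,c,r0,z0=p; B=q2-q3+q4
    return r0+a*np.sin(q2)+b*np.cos(q2-q3)+c*np.cos(B), z0+a*np.cos(q2)-b*np.sin(q2-q3)-c*np.sin(B)
def res(v):
    r,z=fk(v[:5],*D[:,1:4].T); R=np.hypot(D[:,4],D[:,5]); return np.r_[np.sqrt(R**2-v[5]**2)-r, D[:,6]-z]
s=least_squares(res,[.4,.4,.3,0,.3,.08]); p=s.x[:5]
if __name__=='__main__':
    print(s.x.round(3),np.abs(s.fun).max())
    for t in (0,15,30,41):
        B=np.pi/2-np.radians(t)
        for q3 in (-1.03,):
            for q2 in (-.86,-.6,-.3,0,.3): 
                q4=B-q2+q3; r,z=fk(p,q2,q3,q4); print(t,q2,'q4',round(q4,2),'r',r.round(3),'z',z.round(3))
E
python3 m.py
```

```text
[ 0.49   0.399  0.485 -0.048  0.328  0.3  ] 0.007895558441885164
0 -0.86 q4 1.4 r -0.025 z 0.095
0 -0.6 q4 1.14 r 0.039 z 0.081
0 -0.3 q4 0.84 r 0.105 z 0.045
0 0 q4 0.54 r 0.158 z -0.009
0 0.3 q4 0.24 r 0.193 z -0.077
15 -0.86 q4 1.14 r 0.1 z 0.112
15 -0.6 q4 0.88 r 0.164 z 0.098
15 -0.3 q4 0.58 r 0.231 z 0.061
15 0 q4 0.28 r 0.284 z 0.007
15 0.3 q4 -0.02 r 0.318 z -0.06
30 -0.86 q4 0.88 r 0.217 z 0.16
30 -0.6 q4 0.62 r 0.281 z 0.146
30 -0.3 q4 0.32 r 0.348 z 0.11
30 0 q4 0.02 r 0.4 z 0.056
30 0.3 q4 -0.28 r 0.435 z -0.012
41 -0.86 q4 0.69 r 0.293 z 0.214
41 -0.6 q4 0.43 r 0.357 z 0.2
41 -0.3 q4 0.13 r 0.423 z 0.164
41 0 q4 -0.17 r 0.476 z 0.11
41 0.3 q4 -0.47 r 0.511 z 0.042m.py:8: RuntimeWarning: invalid value encountered in sqrt
  r,z=fk(v[:5],*D[:,1:4].T); R=np.hypot(D[:,4],D[:,5]); return np.r_[np.sqrt(R**2-v[5]**2)-r, D[:,6]-z]
```

```bash
python3 -c "
from h import *
print(rot().round(3)); print(to(-250,-5,280))"
```

```text
[[ 0.217  0.827  0.52 ]
 [ 0.976 -0.172 -0.133]
 [-0.02   0.536 -0.844]]
[ 14.7 212.8 -24.7]
```

{"op": "servo_tool", "data": {"increments": [{"grip":1,"x":3,"y":35,"z":-10,"roll":0},{"grip":1,"x":3,"y":35,"z":-10,"roll":0},{"grip":1,"x":3,"y":35,"z":-5,"roll":0},{"grip":1,"x":3,"y":35,"z":0,"roll":0},{"grip":1,"x":3,"y":35,"z":0,"roll":0}]}}

```text
clock: 22.42
tcp_pos: [0.3075, -0.0966, 0.1972]
orientation: [0.212, 0.751, 0.605, 0.158]
wrist_force: [-1.9, -1.5, 0.6]
finger_gap: -0.0
grip_force: 0.0
```

{"op": "servo_tool", "data": {"increments": [{"grip":1,"x":0,"y":38,"z":0,"roll":0},{"grip":0,"x":0,"y":0,"z":0,"roll":-7.1},{"grip":0,"x":0,"y":0,"z":0,"roll":-7.1},{"grip":0,"x":0,"y":0,"z":0,"roll":-7.1},{"grip":0,"x":0,"y":0,"z":0,"roll":-7.1}]}}

```text
clock: 22.83
tcp_pos: [0.34, -0.1007, 0.216]
orientation: [0.243, 0.573, 0.776, 0.102]
wrist_force: [1.2, 0.7, -0.4]
finger_gap: 0.0485
grip_force: 0.0
```

```bash
python3 -c "
from h import *
st()"
```

```text
t 22.83 kiln [-320.4  -19.1  216. ] W [ 1.2  0.7 -0.4] gap 0.0485 gf 0.0
q [-0.766 -0.625 -0.84   0.883  0.259  0.57 ] axes(deg) x 103.5 zax [ 0.494 -0.12  -0.861]
```

{"op": "servo_tool", "data": {"increments": [{"grip":0,"x":0,"y":0,"z":0,"roll":-7.1},{"grip":0,"x":0,"y":0,"z":0,"roll":-7.1},{"grip":0,"x":0,"y":0,"z":0,"roll":-7.1},{"grip":0,"x":0,"y":0,"z":0,"roll":-7.1},{"grip":0,"x":0,"y":0,"z":0,"roll":-7.1}]}}

```text
clock: 23.25
tcp_pos: [0.3397, -0.1013, 0.2162]
orientation: [0.263, 0.31, 0.913, 0.023]
wrist_force: [0.1, 0.7, 0.3]
finger_gap: 0.0855
grip_force: 0.0
```

{"op": "servo_tool", "data": {"increments": [{"grip":0,"x":0,"y":0,"z":0,"roll":-7.1},{"grip":0,"x":0,"y":0,"z":0,"roll":-7.1},{"grip":0,"x":0,"y":0,"z":0,"roll":-7.1},{"grip":0,"x":0,"y":0,"z":0,"roll":-4.8},{"grip":0,"x":0,"y":0,"z":0,"roll":0}]}}

```text
clock: 23.67
tcp_pos: [0.3397, -0.1013, 0.2161]
orientation: [0.261, 0.098, 0.96, -0.036]
wrist_force: [0.8, -0.3, -0.3]
finger_gap: 0.0852
grip_force: 0.0
```

```bash
python3 -c "
from h import *
st(); A=rot(); print(A.round(3)); z=A[:,2]; c=K(15,-2,78)
for b in (0,.11,.18): t=c+z*(.035-b); print(kp(t).round(0),to(*kp(t)))"
```

```text
t 23.67 kiln [-320.5  -19.8  216.1] W [ 0.8 -0.3 -0.3] gap 0.0852 gf 0.0
q [-0.768 -0.626 -0.841  0.883  0.259 -0.501] axes(deg) x 168.7 zax [ 0.494 -0.121 -0.861]
[[-0.844  0.207  0.494]
 [ 0.169  0.978 -0.121]
 [-0.509 -0.019 -0.861]]
[33. -2. 48.] [-219.    10.5  324.6]
[-23.  -2. 143.] [-219.    10.5  214.6]
[-59.  -2. 203.] [-219.    10.5  144.6]
```

{"op": "servo_tool", "data": {"increments": [{"grip":0,"x":-36,"y":2,"z":20,"roll":0},{"grip":0,"x":-36,"y":2,"z":20,"roll":0},{"grip":0,"x":-36,"y":2,"z":20,"roll":0},{"grip":0,"x":-36,"y":2,"z":20,"roll":0},{"grip":0,"x":-36,"y":1,"z":20,"roll":0}]}}

```text
clock: 24.08
tcp_pos: [0.5451, -0.1349, 0.2207]
orientation: [0.261, 0.1, 0.959, -0.036]
wrist_force: [-0.1, -0.9, 0.7]
finger_gap: 0.085
grip_force: 0.0
```

{"op": "servo_tool", "data": {"increments": [{"grip":0,"x":-36,"y":1,"z":20,"roll":0},{"grip":0,"x":-3,"y":0,"z":24,"roll":0},{"grip":0,"x":0,"y":0,"z":36,"roll":0},{"grip":0,"x":0,"y":0,"z":10,"roll":0},{"grip":0,"x":0,"y":0,"z":0,"roll":0}]}}

```text
clock: 24.5
tcp_pos: [0.6186, -0.1509, 0.1582]
orientation: [0.258, 0.1, 0.96, -0.035]
wrist_force: [0.3, 0.8, -0.2]
finger_gap: 0.0851
grip_force: 0.0
```

```bash
python3 -c "
from h import *
st(); A=rot(); print(A.round(3)); z=A[:,2]; c=K(15,-2,78)
for b in (0,.11): t=c+z*(.035-b); print(kp(t).round(0),to(*kp(t)))"
```

```text
t 24.5 kiln [-37.8  -2.1 158.2] W [ 0.3  0.8 -0.2] gap 0.0851 gf 0.0
q [-0.41   0.059 -0.554  0.439  0.086 -0.179] axes(deg) x 168.4 zax [ 0.488 -0.118 -0.865]
[[-0.847  0.21   0.488]
 [ 0.175  0.978 -0.118]
 [-0.502 -0.015 -0.865]]
[33. -2. 48.] [-5.400e+00 -1.000e-01  1.308e+02]
[-23.  -2. 143.] [-5.4 -0.1 20.8]
```

Descend along the tool axis in stages, watching the force.

{"op": "servo_tool", "data": {"increments": [{"grip":0,"x":-5,"y":0,"z":35,"roll":0},{"grip":0,"x":0,"y":0,"z":35,"roll":0},{"grip":0,"x":0,"y":0,"z":20,"roll":0}]}}

```text
clock: 24.75
tcp_pos: [0.6692, -0.1639, 0.0875]
orientation: [0.261, 0.1, 0.959, -0.036]
wrist_force: [-0.1, -0.1, -0.9]
finger_gap: 0.0855
grip_force: 0.0
```

{"op": "servo_tool", "data": {"increments": [{"grip":0,"x":0,"y":0,"z":15,"roll":0},{"grip":0,"x":0,"y":0,"z":12,"roll":0}]}}

```text
clock: 24.92
tcp_pos: [0.6819, -0.167, 0.0645]
orientation: [0.261, 0.1, 0.96, -0.036]
wrist_force: [0.3, 0.4, -0.3]
finger_gap: 0.0852
grip_force: 0.0
```

{"op": "servo_tool", "data": {"increments": [{"grip":0,"x":0,"y":0,"z":13,"roll":0},{"grip":0,"x":0,"y":0,"z":0,"roll":0}]}}

```text
clock: 25.08
tcp_pos: [0.6881, -0.1685, 0.0526]
orientation: [0.26, 0.1, 0.96, -0.036]
wrist_force: [0.2, 0.2, -0.6]
finger_gap: 0.0854
grip_force: 0.0
```

```bash
python3 -c "
from h import *
st()"
```

```text
t 25.08 kiln [33.9 -2.8 52.6] W [ 0.2  0.2 -0.6] gap 0.0854 gf 0.0
q [-0.388  0.309 -0.549  0.185  0.075 -0.16 ] axes(deg) x 168.4 zax [ 0.492 -0.121 -0.862]
```

{"op": "servo_tool", "data": {"increments": [{"grip":0,"x":2,"y":0,"z":3,"roll":0},{"grip":0.4,"x":0,"y":0,"z":0,"roll":0},{"grip":0.6,"x":0,"y":0,"z":0,"roll":0},{"grip":0.8,"x":0,"y":0,"z":0,"roll":0},{"grip":1,"x":0,"y":0,"z":0,"roll":0}], "grip_force": 25}}

```text
clock: 25.5
tcp_pos: [0.6887, -0.1686, 0.0513]
orientation: [0.262, 0.099, 0.959, -0.036]
wrist_force: [-0.8, 0.5, 2.8]
finger_gap: 0.0479
grip_force: 25.5
```

{"op": "servo_tool", "data": {"increments": [{"grip":1,"x":0,"y":0,"z":0,"roll":0},{"grip":1,"x":0,"y":0,"z":0,"roll":0}]}}

```text
clock: 25.67
tcp_pos: [0.6889, -0.1687, 0.0513]
orientation: [0.262, 0.099, 0.959, -0.036]
wrist_force: [-1.7, -0.2, 5.0]
finger_gap: 0.0478
grip_force: 25.7
```

```bash
python3 -c "
from h import *
st(); print(rot().T@[0,0,.1]*1e3)"
```

```text
t 25.67 kiln [34.8 -2.8 51.3] W [-1.7 -0.2  5. ] gap 0.0478 gf 25.716801822418347
q [-0.388  0.311 -0.553  0.176  0.075 -0.161] axes(deg) x 168.5 zax [ 0.496 -0.121 -0.86 ]
[-50.99204052  -1.74575696 -86.00444254]
```

{"op": "servo_tool", "data": {"increments": [{"grip":1,"x":-5,"y":0,"z":-8.5,"roll":0},{"grip":1,"x":-10,"y":0,"z":-17,"roll":0},{"grip":1,"x":-13,"y":0,"z":-22,"roll":0},{"grip":1,"x":-13,"y":-1,"z":-22,"roll":0},{"grip":1,"x":-13,"y":-1,"z":-22,"roll":0}]}}

```text
clock: 26.08
tcp_pos: [0.687, -0.1681, 0.1564]
orientation: [0.26, 0.099, 0.96, -0.036]
wrist_force: [1.4, -0.5, -0.1]
finger_gap: 0.0476
grip_force: 26.1
```

{"op": "servo_tool", "data": {"increments": [{"grip":1,"x":-5,"y":0,"z":-8,"roll":0},{"grip":1,"x":0,"y":0,"z":0,"roll":0}]}}

```text
clock: 26.25
tcp_pos: [0.6902, -0.1693, 0.1696]
orientation: [0.264, 0.099, 0.959, -0.037]
wrist_force: [0.6, -0.4, -0.7]
finger_gap: 0.0483
grip_force: 26.1
```

```bash
python3 -c "
from h import *
st(); s=env.get_state()['tcp_pos']; A=rot()
for P in ([.614,.171,s[2]],[.614,.171,.037]): print((A.T@(np.array(P)-s)*1e3).round(1))
a=snap('scene','s9.png'); b=snap('top','t9.png')"
```

```text
t 26.25 kiln [ 36.1  -3.  169.6] W [ 0.6 -0.4 -0.7] gap 0.0483 gf 26.082287379540503
q [-0.388  0.179 -0.392  0.466  0.075 -0.161] axes(deg) x 168.5 zax [ 0.498 -0.123 -0.858]
[122.2 316.7 -79.7]
[190.2 319.1  34.1]
```

{"op": "servo_tool", "data": {"increments": [{"grip":1,"x":5,"y":13,"z":-3,"roll":0},{"grip":1,"x":10,"y":26,"z":-7,"roll":0},{"grip":1,"x":10,"y":26,"z":-7,"roll":0},{"grip":1,"x":10,"y":26,"z":-7,"roll":0},{"grip":1,"x":10,"y":26,"z":-7,"roll":0}]}}

```text
clock: 26.77
tcp_pos: [0.6568, -0.0407, 0.1637]
orientation: [0.258, 0.1, 0.96, -0.036]
wrist_force: [0.1, -0.5, -0.2]
finger_gap: 0.0481
grip_force: 26.1
```

{"op": "servo_tool", "data": {"increments": [{"grip":1,"x":10,"y":26,"z":-7,"roll":0},{"grip":1,"x":10,"y":26,"z":-7,"roll":0},{"grip":1,"x":10,"y":26,"z":-7,"roll":0},{"grip":1,"x":10,"y":26,"z":-7,"roll":0},{"grip":1,"x":10,"y":26,"z":-7,"roll":0}]}}

```text
clock: 27.18
tcp_pos: [0.6244, 0.0991, 0.1666]
orientation: [0.259, 0.099, 0.96, -0.036]
wrist_force: [0.2, 0.7, -0.9]
finger_gap: 0.0478
grip_force: 26.1
```

{"op": "servo_tool", "data": {"increments": [{"grip":1,"x":10,"y":26,"z":-7,"roll":0},{"grip":1,"x":10,"y":26,"z":-6,"roll":0},{"grip":1,"x":6,"y":15,"z":-3,"roll":0},{"grip":1,"x":0,"y":0,"z":0,"roll":0}]}}

```text
clock: 27.52
tcp_pos: [0.6085, 0.1726, 0.1659]
orientation: [0.258, 0.097, 0.961, -0.036]
wrist_force: [0.7, -1.0, -0.2]
finger_gap: 0.0479
grip_force: 26.1
```

```bash
cat > c.py <<'E'
from h import *
st(); s=env.get_state()['tcp_pos']; A=rot()
for P in ([.614,.171,s[2]],[.614,.171,.050],[.614,.171,.037]): print((A.T@(np.array(P)-s)*1e3).round(1))
print('up10',(A.T@[0,0,10]).round(1))
E
python3 c.py
```

```text
t 27.52 kiln [-124.   309.9  165.9] W [ 0.7 -1.  -0.2] gap 0.0479 gf 26.144507392309606
q [ 0.277  0.104 -0.475  0.522 -0.251  0.418] axes(deg) x 168.8 zax [ 0.489 -0.119 -0.864]
[-5.  -0.5  2.9]
[ 53.4   1.7 103. ]
[ 59.9   1.9 114.3]
up10 [-5.  -0.2 -8.6]
```

{"op": "servo_tool", "data": {"increments": [{"grip":1,"x":12,"y":0,"z":20,"roll":0},{"grip":1,"x":12,"y":0,"z":20,"roll":0},{"grip":1,"x":12,"y":1,"z":20,"roll":0},{"grip":1,"x":12,"y":1,"z":20,"roll":0},{"grip":1,"x":5,"y":0,"z":10,"roll":0}]}}

```text
clock: 27.93
tcp_pos: [0.6072, 0.1682, 0.0588]
orientation: [0.257, 0.099, 0.961, -0.037]
wrist_force: [-0.4, 0.3, -0.7]
finger_gap: 0.0478
grip_force: 26.1
```

{"op": "servo_tool", "data": {"increments": [{"grip":1,"x":3,"y":0,"z":5,"roll":0},{"grip":1,"x":0,"y":0,"z":0,"roll":0}]}}

```text
clock: 28.1
tcp_pos: [0.6088, 0.1684, 0.0553]
orientation: [0.258, 0.099, 0.96, -0.037]
wrist_force: [-0.9, 0.8, -0.9]
finger_gap: 0.0479
grip_force: 26.1
```

```bash
python3 c.py
```

```text
t 28.1 kiln [-122.7  305.8   55.3] W [-0.9  0.8 -0.9] gap 0.0479 gf 26.139677510946058
q [ 0.271  0.232 -0.637  0.233 -0.251  0.416] axes(deg) x 168.6 zax [ 0.488 -0.122 -0.864]
[-4.   3.7  2.2]
[-1.3  3.8  6.8]
[ 5.2  4.  18. ]
up10 [-5.  -0.2 -8.6]
```

{"op": "servo_tool", "data": {"increments": [{"grip":1,"x":4,"y":0,"z":6.5,"roll":0},{"grip":1,"x":3,"y":0,"z":5.5,"roll":0},{"grip":1,"x":0,"y":0,"z":0,"roll":0}]}}

```text
clock: 28.35
tcp_pos: [0.6109, 0.1689, 0.0441]
orientation: [0.26, 0.099, 0.96, -0.036]
wrist_force: [-0.7, -0.2, -0.5]
finger_gap: 0.048
grip_force: 26.1
```

{"op": "servo_tool", "data": {"increments": [{"grip":1,"x":1,"y":0,"z":2,"roll":0},{"grip":1,"x":0,"y":0,"z":0,"roll":0}]}}

```text
clock: 28.52
tcp_pos: [0.6117, 0.1691, 0.0429]
orientation: [0.261, 0.099, 0.96, -0.036]
wrist_force: [0.7, -0.2, -1.6]
finger_gap: 0.0481
grip_force: 26.1
```

{"op": "servo_tool", "data": {"increments": [{"grip":1,"x":1,"y":0,"z":2,"roll":0},{"grip":1,"x":0,"y":0,"z":0,"roll":0}]}}

```text
clock: 28.68
tcp_pos: [0.6118, 0.169, 0.0406]
orientation: [0.261, 0.099, 0.96, -0.036]
wrist_force: [-0.1, -1.2, -0.9]
finger_gap: 0.0478
grip_force: 26.1
```

```bash
python3 c.py
```

```text
t 28.68 kiln [-119.9  307.2   40.6] W [-0.1 -1.2 -0.9] gap 0.0478 gf 26.14334921585396
q [ 0.27   0.257 -0.655  0.183 -0.251  0.416] axes(deg) x 168.5 zax [ 0.494 -0.121 -0.861]
[-1.5  2.4  0.8]
[-6.3  2.3 -7.2]
[0.3 2.5 3.9]
up10 [-5.1 -0.2 -8.6]
```

{"op": "servo_tool", "data": {"increments": [{"grip":1,"x":1,"y":0,"z":1.7,"roll":0},{"grip":1,"x":0,"y":0,"z":0,"roll":0}]}}

```text
clock: 28.85
tcp_pos: [0.6116, 0.1689, 0.0384]
orientation: [0.261, 0.099, 0.96, -0.036]
wrist_force: [0.4, -0.3, 0.1]
finger_gap: 0.0481
grip_force: 26.1
```

{"op": "servo_tool", "data": {"increments": [{"grip":1,"x":1,"y":0,"z":1.7,"roll":0},{"grip":1,"x":0,"y":0,"z":0,"roll":0}]}}

```text
clock: 29.02
tcp_pos: [0.6115, 0.1689, 0.0363]
orientation: [0.261, 0.099, 0.96, -0.036]
wrist_force: [-1.0, 0.4, -0.3]
finger_gap: 0.0479
grip_force: 26.1
```

{"op": "servo_tool", "data": {"increments": [{"grip":1,"x":0.5,"y":0,"z":0.9,"roll":0},{"grip":1,"x":0,"y":0,"z":0,"roll":0}]}}

```text
clock: 29.18
tcp_pos: [0.6115, 0.1688, 0.0353]
orientation: [0.261, 0.099, 0.96, -0.036]
wrist_force: [0.1, -0.1, -0.4]
finger_gap: 0.048
grip_force: 26.2
```

```bash
python3 c.py
```

```text
t 29.18 kiln [-120.1  306.9   35.3] W [ 0.1 -0.1 -0.4] gap 0.048 gf 26.15116200351622
q [ 0.27   0.265 -0.66   0.17  -0.251  0.415] axes(deg) x 168.5 zax [ 0.493 -0.121 -0.862]
[-1.7  2.6  0.9]
[ -9.2   2.4 -11.7]
[-2.6  2.6 -0.5]
up10 [-5.1 -0.2 -8.6]
```

{"op": "servo_tool", "data": {"increments": [{"grip":1,"x":0.5,"y":0,"z":0.9,"roll":0},{"grip":1,"x":0,"y":0,"z":0,"roll":0}]}}

```text
clock: 29.35
tcp_pos: [0.6125, 0.1688, 0.0353]
orientation: [0.262, 0.1, 0.959, -0.036]
wrist_force: [-1.9, -0.2, 4.5]
finger_gap: 0.0479
grip_force: 26.4
```

{"op": "servo_tool", "data": {"increments": [{"grip":1,"x":0.5,"y":0,"z":0.9,"roll":0},{"grip":1,"x":0,"y":0,"z":0,"roll":0}]}}

```text
clock: 29.52
tcp_pos: [0.6134, 0.1687, 0.0354]
orientation: [0.263, 0.1, 0.959, -0.036]
wrist_force: [-3.5, -1.9, 9.2]
finger_gap: 0.0483
grip_force: 26.6
```

```bash
python3 c.py
```

```text
t 29.52 kiln [-118.3  307.3   35.4] W [-3.5 -1.9  9.2] gap 0.0483 gf 26.640773507533595
q [ 0.27   0.267 -0.661  0.164 -0.252  0.415] axes(deg) x 168.4 zax [ 0.497 -0.121 -0.859]
[-0.1  2.3  0. ]
[ -7.6   2.1 -12.5]
[-0.9  2.3 -1.3]
up10 [-5.1 -0.2 -8.6]
```

{"op": "servo_tool", "data": {"increments": [{"grip":1,"x":-0.6,"y":0,"z":-1,"roll":0},{"grip":0.35,"x":0,"y":0,"z":0,"roll":0},{"grip":0.2,"x":0,"y":0,"z":0,"roll":0},{"grip":0,"x":0,"y":0,"z":0,"roll":0},{"grip":0,"x":0,"y":0,"z":0,"roll":0}]}}

```text
clock: 29.93
tcp_pos: [0.6115, 0.1688, 0.0342]
orientation: [0.26, 0.099, 0.96, -0.036]
wrist_force: [0.9, 0.0, 0.6]
finger_gap: 0.0853
grip_force: 0.0
```

{"op": "servo_tool", "data": {"increments": [{"grip":0,"x":0,"y":0,"z":-15,"roll":0},{"grip":0,"x":0,"y":0,"z":-25,"roll":0},{"grip":0,"x":0,"y":0,"z":-40,"roll":0},{"grip":0,"x":0,"y":0,"z":-40,"roll":0},{"grip":0,"x":0,"y":0,"z":-40,"roll":0}]}}

```text
clock: 30.35
tcp_pos: [0.5313, 0.1879, 0.173]
orientation: [0.26, 0.099, 0.96, -0.036]
wrist_force: [0.7, 1.7, -0.9]
finger_gap: 0.0854
grip_force: 0.0
```

{"op": "servo_tool", "data": {"increments": [{"grip":0,"x":20,"y":0,"z":-30,"roll":0},{"grip":0,"x":20,"y":0,"z":-30,"roll":0},{"grip":0,"x":0,"y":0,"z":0,"roll":0},{"grip":0,"x":0,"y":0,"z":0,"roll":0}]}}

```text
clock: 30.68
tcp_pos: [0.469, 0.2033, 0.2054]
orientation: [0.262, 0.098, 0.959, -0.035]
wrist_force: [-0.1, -0.5, 0.6]
finger_gap: 0.0855
grip_force: 0.0
```

```bash
python3 - <<'E'
from h import *
st()
im=snap('top','t10.png')[:,:,::-1]; sc=snap('scene','s10.png')[:,:,::-1]
a=cv2.resize(im[110:260,220:470],(500,300)); b=cv2.resize(sc[120:320,200:460],(390,300))
# numeric checks: cup rim at .074 (circle search near expected), and change vs start elsewhere
u=proj('top',[.594,.176,.074]); print('cup expected',u)
g=cv2.cvtColor(im,cv2.COLOR_BGR2GRAY); r=cv2.cvtColor(cv2.imread('pics/t0.png'),cv2.COLOR_BGR2GRAY)
for n,(x,y) in {'pot':(174,260),'jar':(185,197),'glaze':(152,219),'bowl':(483,275),'prop':(488,198),'vase':(265,158),'trim':(347,270)}.items():
    d=cv2.absdiff(g,r)[y-18:y+18,x-18:x+18]; print(n,d.mean().round(1))
x,y=u.round().astype(int); h=cv2.cvtColor(im[y-16:y+16,x-16:x+16],cv2.COLOR_BGR2HSV)
d=cv2.absdiff(g,r)[y-25:y+25,x-25:x+25]; c=cv2.findContours((d>25).astype(np.uint8),0,1)[0]; c=max(c,key=cv2.contourArea); print(cv2.minEnclosingCircle(c),x-25,y-25,cv2.boundingRect(c))
ci=cv2.HoughCircles(cv2.resize(g[y-25:y+25,x-25:x+25],None,fx=4,fy=4,interpolation=cv2.INTER_CUBIC),cv2.HOUGH_GRADIENT,1,40,param1=80,param2=20,minRadius=25,maxRadius=50)
if ci is not None:
    for q in ci[0][:3]: w=onz('top',x-25+q[0]/4,y-25+q[1]/4,.074); print(q,w, (onz('top',x-25+(q[0]+q[2])/4,y-25+q[1]/4,.074)-w)[1])
E
```

```text
t 30.68 kiln [-266.7  306.7  205.4] W [-0.1 -0.5  0.6] gap 0.0855 gf 0.0
q [ 0.459 -0.126 -0.595  0.675 -0.332  0.591] axes(deg) x 168.6 zax [ 0.496 -0.119 -0.86 ]
cup expected [279.19294659 198.61790103]
pot 28.9
jar 1.3
glaze 3.4
bowl 7.4
prop 1.6
vase 5.5
trim 14.7
((11.833333015441895, 23.5), 10.437746047973633) 254 174 (2, 14, 19, 17)
[105.5  95.5  25.4] [0.59627602 0.17245474 0.074     ] -0.01922029409733858
```

```bash
python3 - <<'E'
from h import *
a=cv2.Canny(cv2.imread('pics/t0.png'),60,140); 
for f in ('top','scene'):
  A=cv2.imread('pics/%s0.png'%f[0]); B=cv2.imread('pics/%s10.png'%f[0])
  pts={'pot':(174,260),'trim':(347,270),'bowl':(483,275)} if f=='top' else {'pot':(332,143),'trim':(255,212),'bowl':(170,276),'vase':(366,198)}
  for n,(x,y) in pts.items():
    t=A[y-20:y+20,x-20:x+20]; m=cv2.matchTemplate(B[y-35:y+35,x-35:x+35],t,cv2.TM_CCOEFF_NORMED); _,v,_,l=cv2.minMaxLoc(m); print(f,n,round(v,2),(l[0]-15,l[1]-15))
B=cv2.imread('pics/t8.png');C=cv2.imread('pics/t10.png'); m=cv2.matchTemplate(C[110:190,330:470],B[125:165,350:450],cv2.TM_CCOEFF_NORMED); print('lid',cv2.minMaxLoc(m))
E
```

```text
top pot 0.79 (0, 0)
top trim 0.91 (0, 0)
top bowl 0.99 (0, 0)
scene pot 0.84 (0, 0)
scene trim 0.87 (6, 1)
scene bowl 0.99 (0, 0)
scene vase 0.95 (0, 0)
lid (-0.22806107997894287, 0.9996296763420105, (0, 26), (20, 15))
```

```bash
python3 -c "
from workcell import env
print(env.hand_in())"
```

```text
the job is handed in; nothing more can be done
None
```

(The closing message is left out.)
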